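# Lock the storage tiers with the hex key

### The arm

A 7-joint arm with a two-finger parallel gripper is mounted at the origin on the work surface. World frame = base frame: x ahead of the robot, y to its left, z up, the work surface at z = 0. Lengths are in mm, angles in rad, forces in N, time in s.
With the tool pointing down it reaches from about 400 to 875 mm from the base axis. Payload 4.4 kg.
Tool frame: the origin (TCP) lies midway between the tips of the shut fingers; the grasp point (between the pads) lies 19 mm behind it; z points along the fingers, y is the direction in which the jaws open and shut (so a half turn about z gives the same grasp; the last joint's range is limited). The gripper opens to 85 mm and grips with 20 to 120 N. Pads are 22 mm wide; open, the fingers measure 114 mm over their backs; the gripper's body (76 mm by 85 mm) begins 54 mm behind the grasp point. The pads swing forward as they close: fully open they stand 13 mm farther back than shut.
Start: joints at [-1.341, 0.628, 0.038, 1.517, -0.027, 0.996, -0.02], TCP at [189.454, 621.792, 231.313] pointing down, gripper open.
Joint ranges: [-3.06, 3.06], [-0.37, 2.12], [-1.25, 1.32], [0.18, 2.47], [-1.1, 4.24], [0.23, 1.98], [-2.94, 2.94]. Speed limits (rad/s): [2.57, 2.57, 3.14, 3.14, 3.14, 3.14, 3.14].

### API

Orientations are given as [roll, pitch, yaw] about the fixed x, y, z axes, in that order (R = Rz(yaw) Ry(pitch) Rx(roll)).
In Python, from cell import ctrl, vision gives the robot as it stands.
- The arm moves only by the tool play_rows, never from a script. Its arguments are lists of equal length, an entry for each row: "slide": the shift along the tool's x, y, z in mm, a list of three; "turn": the turn about the tool's z in rad; "fingers": the opening, from 0 (shut) to 1 (fully open). A call has 1 to 5 rows; each row is the pose to reach, as a shift and turn from the pose measured when the call began, along the tool's axes at that moment; what a row does not reach only later rows make up. A row lasts 1/8 s, in which the tool goes at most 62.5 mm and 10.7 degrees, less where a joint would pass 70% of its speed; a pose out of reach is approached as far as the arm can. A call with a gripper value outside its range is refused whole. The fingers move at their own pace and stop on an object; the grip force is fixed at half the most. Time passes only in rows, so rows that repeat a pose let the fingers close. It gives the time, the measured TCP pose, the force and the opening at its end, in the units of the state.
- ctrl.read_state(): the state, without advancing time (a new reading comes with each control period).
- vision.get_image(name): name is "scene" or "side" or "wrist"; returns (picture, depth): 480x640x3 uint8, blue, green, red; 480x640 float32, mm along the optical axis (not along the pixel's ray), 0 where there is no reading.
- vision.camera_params(name): a dict with "fx", "fy", "cx", "cy" (pixels), "position" and "rotation" of the camera in the world. Camera axes: x right, y up, looking along -z (the intrinsics and any distortion apply to the point x, -y, -z); pixel columns grow to the right and rows downward; lengths in mm; the calibration is good to about 2 mm. A picture is of the moment at which its call begins: read the wrist's pose just before it. camera_params takes no time and is no camera call; for the wrist camera it gives the pose at the moment of the call.
- ctrl.finish_job(): hands the job in, once; it reports no verdict.
The state is a dict: "clock": time; "qpos": joint angles; "qd": joint speeds; "tau": joint torques, N m; "eef_pos": TCP position; "tool_rot": TCP orientation; "force": force on the tool from outside, world axes, zero at the start; "torque": the same for the moment, N m; "width": finger opening in mm.
Only numpy, scipy, OpenCV 4.12 (cv2) and the standard library are available. Lean on these libraries where they do the work, as an engineer would, in place of code of your own. Each camera call takes 0.05 s, during which the arm holds its last target.

### The job

Clamp the grey storage tiers together: take the T-handled hex key from the wooden rack, feel along the slot on top of the tiers for the sunken hex socket, and turn the screw clockwise in quarter turns, letting go of the handle after each and taking it afresh, until it stops hard. Leave the key standing fully home in the screw and disturb nothing else on the table.

Things in the scene. Friction and masses are not known exactly. Their poses are not given: they have to be found in the camera images.
- tiers: Two stacked grey plastic storage boxes closed by a flat panel: a fixed block 180 (x) x 240 (y) x 125 mm high; origin under its centre on the table, z up. In the middle of the top is a slot with straight walls, 32 mm wide (x), 60 mm long (along y), 12 mm deep. Its flat steel floor is a sliding strip that carries the clamp screw, head flush with the floor.
- slot (a point): Centre of the slot's floor, 113 mm above the table, axes as the tiers. The clamp screw's vertical hex socket opens in this floor: 19.5 mm across flats, 16 mm deep, no chamfer. Its centre lies on the slot's middle line (x = 0) but anywhere within 14 mm either way along y, not reported: find it by touch. It does not shift when pushed.
- screw (a joint): Turn of the clamp screw in rad, growing clockwise seen from above; starts between 0 and 0.8 and stops hard at 4.71, where the tiers are clamped. Stiff (about 0.08 N m), stays where it is left. At value q one pair of the six flats faces along the tiers' x axis turned by -q about z (repeats every 60 degrees).
- key_handle (a point): Handle centre of the hex key, a T-shaped tool (0.1 to 0.17 kg) standing upright in one of the rack's two holes. The handle is a black plastic bar 56 (x) x 22 (y) x 24 mm high, to be gripped across its 22 mm or end to end. Axes: x along the bar, z up the shaft, away from the tip. Shaft: bare steel hex 18 mm across flats, one pair facing along x.
- key_tip (a point): Centre of the flat end of the hex key's tip, 78 mm below the handle's centre, same axes. The last 5 mm taper as a cone from 18 to 10 mm diameter. In the socket the key has up to 10 degrees of turning play either way, and leans up to about 5 degrees when let go.
- rack: Fixed wooden block 70 (x) x 180 (y) x 45 mm high, origin under its centre on the table; two square holes 23 mm wide, 35 mm deep, at 55 mm to either side along y, one tool standing upright in each.
- spanner_handle (a point): Handle centre of the other T-shaped tool in the rack, not to be used: a round 19 mm shaft and a shorter round handle bar 38 mm long, 18 mm thick, 73 mm above its tip. Leave it in place.
- mug: Orange ceramic mug, 82 mm wide, 92 mm high, handle to its +y side; origin under its centre. Bystander.
- bottle: Steel bottle with closed cap, 70 mm wide, 215 mm high; origin under its centre. Bystander.
- cube: Wooden puzzle cube, 56 mm; origin under its centre. Bystander.
- dish: Round glass dish, 100 mm wide, 35 mm high; origin under its centre. Bystander.
- screwdriver: Screwdriver with black handle lying on the table near the back; origin under its middle. Bystander.
Not all that is in view belongs to the job. What is shaped like the part that bears key_handle but red or yellow is not meant.

How it is judged:
By the outcome, as a careful person would: the job done as asked, in the order asked, and still so for the second after the job is handed in, with the robot touching nothing.
It also fails if it takes over 72 s, if anything falls off the work surface, if the arm or the gripper's body presses on something with over 40 N, if the wrist force passes 120 N, or if a joint passes its speed limit or range.

## Working session

There is one attempt and no reset: what is moved stays moved. The work goes in short steps, Python scripts to look and compute and a tool call to move; the robot and the scene stay as the last step left them, time stands still between calls to the robot, and variables do not carry over. Pictures are saved under pics/ and viewed, and the job is handed in when it is done.

Besides the shell and the picture viewer there is one more tool, called after "Call:" by a JSON object that holds its "api" and its "payload". play_rows: Moves the arm, as the interface text tells. Its arguments: {"type":"object","properties":{"slide":{"type":"array"},"turn":{"type":"array"},"fingers":{"type":"array"}},"required":["slide","turn","fingers"]}

```bash
ls; mkdir -p pics; python3 - <<'E'
from cell import ctrl, vision
import cv2
print(ctrl.read_state())
for n in ["scene","side","wrist"]:
    p,d=vision.get_image(n); cv2.imwrite(f"pics/{n}0.png",p)
    import numpy as np
    np.save(f"pics/{n}0.npy",d)
    print(n,vision.camera_params(n))
E
```

```text
pics
{'clock': 0.0, 'qpos': array([-1.34079879,  0.62935686,  0.03842717,  1.51835453, -0.02702395,
        0.99631475, -0.02000174]), 'qd': array([ 1.24881714e-03,  2.37365226e-03, -1.26068947e-03,  5.95885201e-04,
       -6.34763717e-05, -3.58455795e-04, -1.09877603e-03]), 'tau': array([-3.85134890e-04, -5.63408625e+01,  1.22638173e+00, -1.93450338e+01,
        1.10350846e-02,  1.03152005e-02, -4.90215569e-06]), 'eef_pos': array([189.25179229, 621.18559418, 230.38617732]), 'tool_rot': array([-3.13967638e+00, -3.03268044e-06,  2.84579261e+00]), 'force': array([-0.42226932,  0.31995066, -0.90749002]), 'torque': array([ 0.04841385,  0.01441002, -0.03756574]), 'width': 85.18373643337796}
scene {'fx': 571.1027927658704, 'fy': 571.1027927658704, 'cx': 319.59901656531355, 'cy': 240.0120869419225, 'position': array([ 992.98373266, -265.75853829,  928.13437403]), 'rotation': array([0.57731554, 0.01448537, 1.0723536 ])}
side {'fx': 581.7303500514265, 'fy': 581.7303500514265, 'cx': 317.26713028425036, 'cy': 246.40695604496926, 'position': array([  78.98539888, -766.64993804, 1041.8627753 ]), 'rotation': array([ 0.75542286,  0.00469816, -0.5600269 ])}
wrist {'fx': 340.16094595089965, 'fy': 340.16094595089965, 'cx': 316.50358126224563, 'cy': 241.42353470583842, 'position': array([120.60847311, 641.95468607, 372.95324834]), 'rotation': array([-0.28550801,  0.00234031,  1.27409309])}
```

View pics/scene0.png

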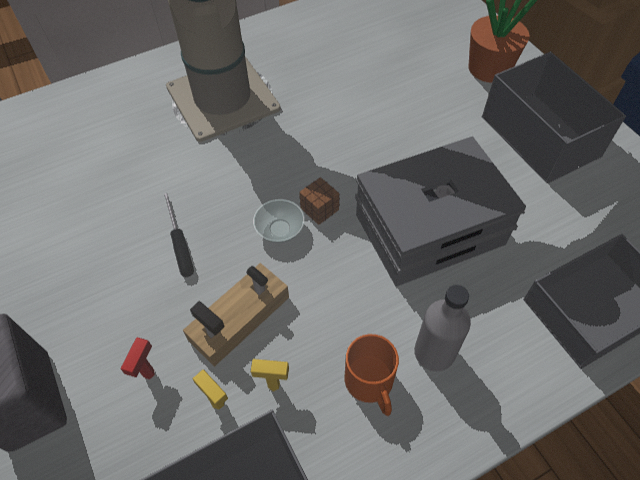

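View pics/side0.png

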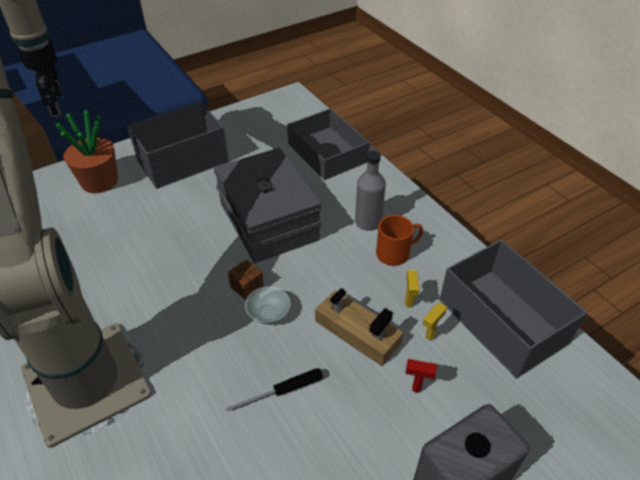

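View pics/wrist0.png

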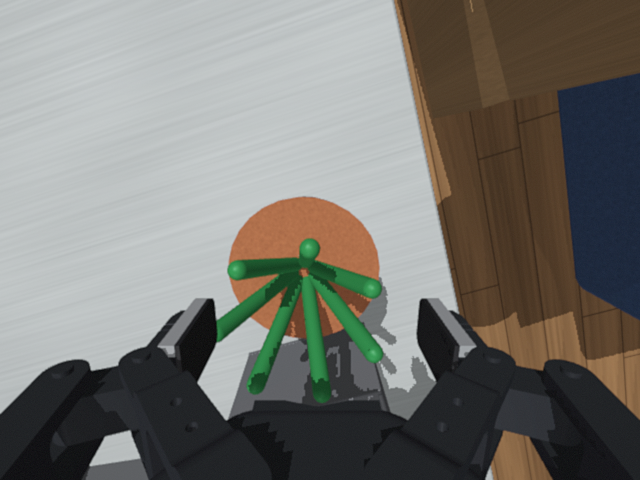

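```bash
cat > h.py <<'E'
import numpy as np, cv2
from scipy.spatial.transform import Rotation as R
from cell import ctrl, vision
def w(cp,u,v,d):
    x=(u-cp['cx'])/cp['fx']*d; y=(v-cp['cy'])/cp['fy']*d
    return R.from_euler('xyz',cp['rotation']).apply(np.stack([x,-y,-np.asarray(d)*np.ones_like(x)],-1))+cp['position']
def proj(cp,P):
    c=R.from_euler('xyz',cp['rotation']).inv().apply(np.asarray(P)-cp['position'])
    return np.stack([cp['cx']+cp['fx']*c[...,0]/-c[...,2],cp['cy']+cp['fy']*c[...,1]/c[...,2]],-1)
def plane(cp,u,v,z):
    a=w(cp,np.array(float(u)),np.array(float(v)),1.0)-cp['position']
    return cp['position']+a*(z-cp['position'][2])/a[2]
def crop(img,u0,v0,u1,v1,s,name):
    cv2.imwrite(name,cv2.resize(img[v0:v1,u0:u1],None,fx=s,fy=s,interpolation=cv2.INTER_CUBIC))
E
python3 - <<'E'
from h import *
p=cv2.imread('pics/scene0.png');d=np.load('pics/scene0.npy')
cp=vision.camera_params('scene')
V,U=np.mgrid[0:480,0:640]
P=w(cp,U,V,d)
print(P[100,20],P[200,100],d[200,100])
crop(p,180,255,300,365,6,'pics/rackc.png')
crop(p,345,130,535,290,4,'pics/tierc.png')
s=cv2.imread('pics/side0.png')
crop(s,305,275,415,370,6,'pics/rackcs.png')
E
```

```text
Traceback (most recent call last):
  File "h.py", line 6, in w
    return R.from_euler('xyz',cp['rotation']).apply(np.stack([x,-y,-np.asarray(d)*np.ones_like(x)],-1))+cp['position']
           ~~~~~~~~~~~~~~~~~~~~~~~~~~~~~~~~~~~~~~~~^^^^^^^^^^^^^^^^^^^^^^^^^^^^^^^^^^^^^^^^^^^^^^^^^^^^
  File "scipy/spatial/transform/_rotation.pyx", line 2580, in scipy.spatial.transform._rotation.Rotation.apply
ValueError: Expected input of shape (3,) or (P, 3), got (480, 640, 3).
```

```bash
sed -i "s/return R.from_euler('xyz',cp\['rotation'\]).apply(\(.*\))+cp\['position'\]/return (\1)@R.from_euler('xyz',cp['rotation']).as_matrix().T+cp['position']/" h.py
python3 - <<'E'
from h import *
p=cv2.imread('pics/scene0.png')
crop(p,180,255,300,365,6,'pics/rackc.png')
crop(p,345,130,535,290,4,'pics/tierc.png')
s=cv2.imread('pics/side0.png')
crop(s,305,275,415,370,6,'pics/rackcs.png')
for n,box,tb in [('scene',(180,255,300,365),(345,130,535,290)),('side',(305,275,415,370),(205,140,330,265))]:
    cp=vision.camera_params(n); d=np.load(f'pics/{n}0.npy')
    V,U=np.mgrid[0:480,0:640]
    P=w(cp,U,V,d)
    print(n,P[200,100],P[440,320])
    def sub(b): 
        q=P[b[1]:b[3],b[0]:b[2]].reshape(-1,3); return q
    q=sub(box)
    h,e=np.histogram(q[:,2],bins=np.arange(-5,150,5)); print(list(zip(e,h)))
    r=q[(q[:,2]>40)&(q[:,2]<50)]
    print('rack',cv2.minAreaRect(r[:,:2].astype(np.float32)))
    t=q[(q[:,2]>75)&(q[:,2]<140)]
    km,lab,c=cv2.kmeans(t.astype(np.float32),2,None,(3,50,.1),5,0)
    for i in (0,1):
        g=t[lab[:,0]==i]; print('h',len(g),g.mean(0),g[:,2].max(),np.percentile(g[:,2],90),cv2.minAreaRect(g[:,:2].astype(np.float32)))
    q=sub(tb); r=q[(q[:,2]>118)&(q[:,2]<132)]
    print('tier',np.median(r[:,2]),cv2.minAreaRect(r[:,:2].astype(np.float32)))
E
```

```text
scene [ 151.78726116 -334.53880478    0.78880361] [ 7.86999519e+02 -1.68226722e+02  3.17747466e-01]
[(np.int64(-5), np.int64(4273)), (np.int64(0), np.int64(3351)), (np.int64(5), np.int64(138)), (np.int64(10), np.int64(161)), (np.int64(15), np.int64(175)), (np.int64(20), np.int64(259)), (np.int64(25), np.int64(186)), (np.int64(30), np.int64(153)), (np.int64(35), np.int64(169)), (np.int64(40), np.int64(1864)), (np.int64(45), np.int64(1368)), (np.int64(50), np.int64(26)), (np.int64(55), np.int64(16)), (np.int64(60), np.int64(12)), (np.int64(65), np.int64(8)), (np.int64(70), np.int64(9)), (np.int64(75), np.int64(32)), (np.int64(80), np.int64(63)), (np.int64(85), np.int64(221)), (np.int64(90), np.int64(194)), (np.int64(95), np.int64(282)), (np.int64(100), np.int64(169)), (np.int64(105), np.int64(0)), (np.int64(110), np.int64(0)), (np.int64(115), np.int64(0)), (np.int64(120), np.int64(0)), (np.int64(125), np.int64(0)), (np.int64(130), np.int64(0)), (np.int64(135), np.int64(0)), (np.int64(140), np.int64(0))]
rack ((533.1574096679688, -194.17437744140625), (73.18351745605469, 180.76925659179
[... 1436 characters left out ...]
4(0)), (np.int64(130), np.int64(0)), (np.int64(135), np.int64(0)), (np.int64(140), np.int64(0))]
rack ((576.7093505859375, -180.40965270996094), (166.4041748046875, 181.68246459960938), 18.850324630737305)
h 294 [ 584.81315682 -171.3447541    86.49304913] 95.24244667135883 90.671294193234 ((588.8334350585938, -166.5806427001953), (47.50883102416992, 190.5122528076172), 68.19188690185547)
h 468 [ 545.47504939 -270.41742596   93.47781912] 104.58080485538551 100.2856684938482 ((537.6597900390625, -292.9249572753906), (145.26438903808594, 56.79518127441406), 74.24407958984375)
tier 123.53450430528426 ((538.197265625, 209.6896514892578), (249.60858154296875, 183.1619873046875), 83.93083953857422)
```

View pics/rackc.png

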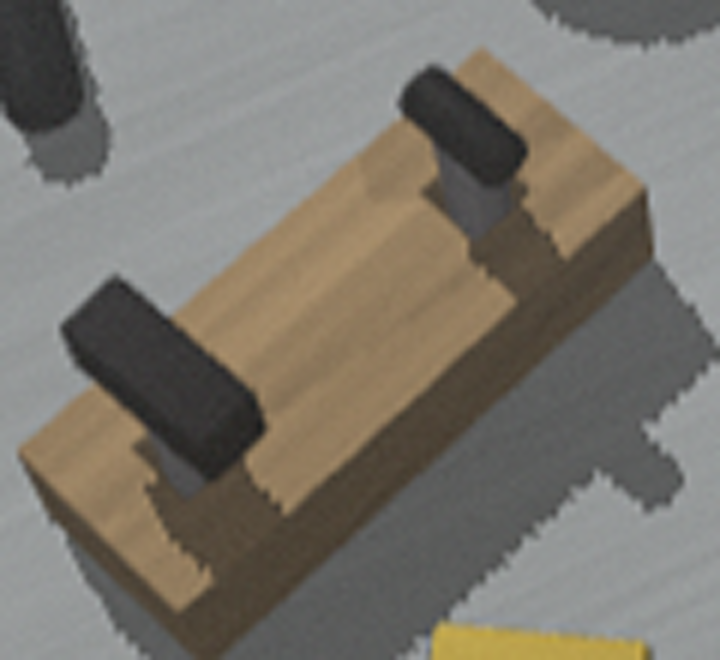

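View pics/tierc.png

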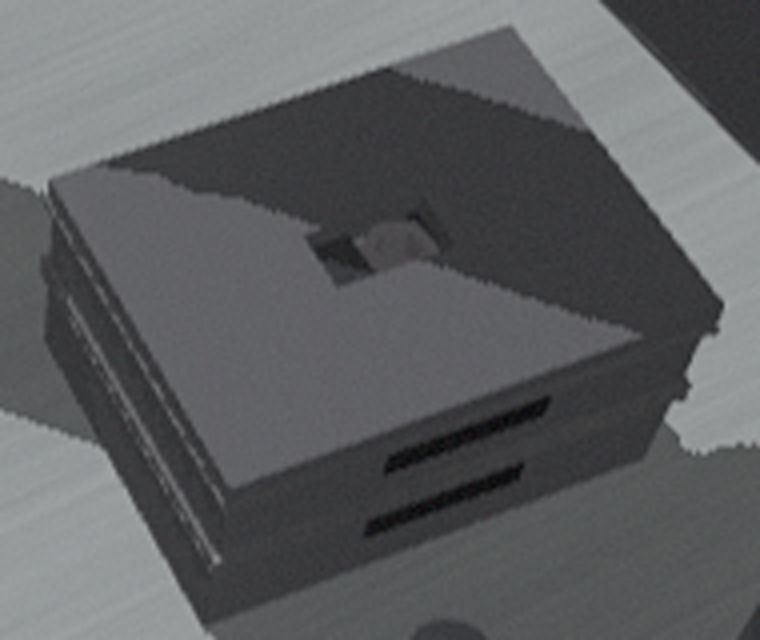

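View pics/rackcs.png

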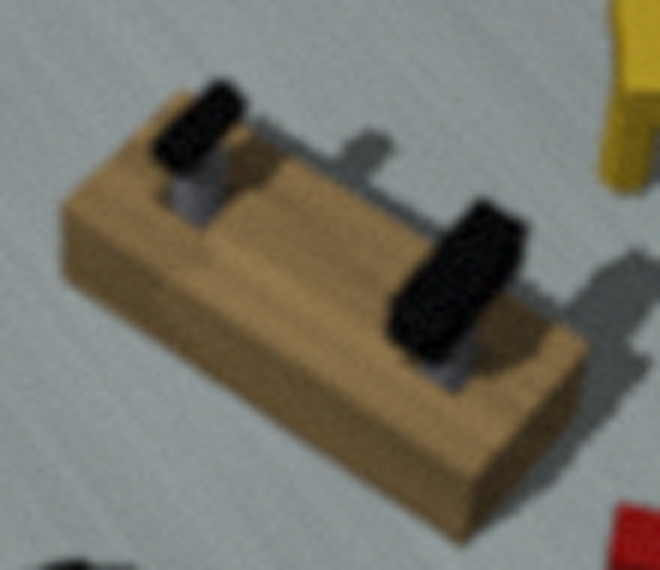

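Call:
{"api": "play_rows", "payload": {"slide": [[-50, -32, 0], [-100, -64, 0], [-150, -97, 0], [-201, -129, 0], [-252, -161, 0]], "turn": [0.18, 0.36, 0.54, 0.72, 0.9], "fingers": [1, 1, 1, 1, 1]}}

```text
clock: 0.78
eef_pos: [384.4, 392.3, 230.9]
tool_rot: [-3.141, 0.001, 1.94]
force: [0.1, 0.4, -0.9]
width: 85.5
```

Call:
{"api": "play_rows", "payload": {"slide": [[-56, 19, 0], [-112, 39, 10], [-169, 59, 30], [-225, 79, 50], [-225, 79, 50]], "turn": [0.18, 0.36, 0.54, 0.72, 0.72], "fingers": [1, 1, 1, 1, 1]}}

```text
clock: 1.4
eef_pos: [541.5, 204.8, 179.7]
tool_rot: [3.14, 0.006, 1.211]
force: [-0.5, 0.9, -0.4]
width: 85.4
```

```bash
python3 - <<'E'
from h import *
cp=vision.camera_params('wrist');print(cp)
p,d=vision.get_image('wrist');np.save('pics/w1.npy',d);cv2.imwrite('pics/w1.png',p)
s=ctrl.read_state();print(s['eef_pos'],s['tool_rot'],s['qpos'])
E
```

```text
{'fx': 340.16094595089965, 'fy': 340.16094595089965, 'cx': 316.50358126224563, 'cy': 241.42353470583842, 'position': array([566.34635418, 272.10259826, 321.62516545]), 'rotation': array([-0.2918335 , -0.00215136, -0.36110271])}
[540.0278605  208.0406869  180.05703196] [-3.14144039  0.0036531   1.21573483] [-0.70679069  0.63036505  0.45918259  1.78196585 -0.36275463  0.81651247
 -0.42692745]
```

View pics/w1.png

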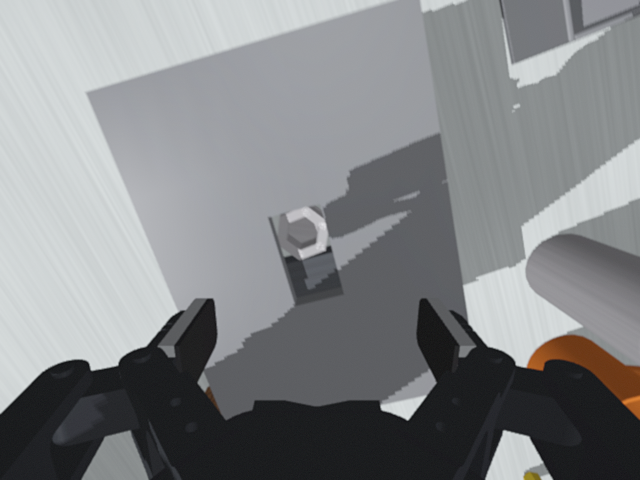

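```bash
python3 - <<'E'
from h import *
p=cv2.imread('pics/w1.png')
crop(p,255,190,355,310,6,'pics/w1c.png')
E
```

```text
(no output)
```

View pics/w1c.png

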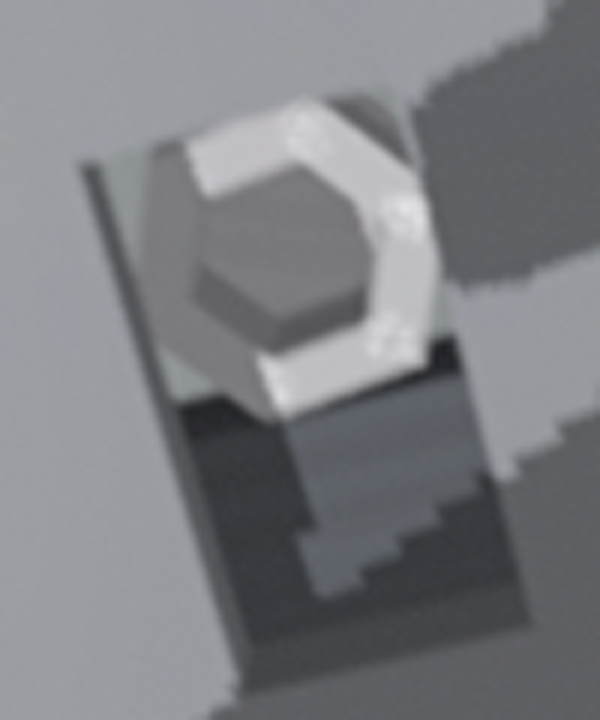

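Call:
{"api": "play_rows", "payload": {"slide": [[0, 0, 20], [-8, 0, 38], [-8, 0, 38]], "turn": [0, 0, 0], "fingers": [1, 1, 1]}}

```text
clock: 1.82
eef_pos: [535.3, 201.4, 141.2]
tool_rot: [-3.138, 0.005, 1.218]
force: [0.4, 0.1, 0.6]
width: 85.8
```

```bash
python3 - <<'E'
from h import *
import pickle
cp=vision.camera_params('wrist')
p,d=vision.get_image('wrist');np.save('pics/w2.npy',d);cv2.imwrite('pics/w2.png',p)
cp2=vision.camera_params('wrist');print(cp['position'],cp2['position'])
pickle.dump(cp,open('pics/w2.pkl','wb'))
s=ctrl.read_state();print(s['eef_pos'],s['tool_rot'])
# tiers rect guess proj
print(proj(cp,np.array([539,211,113.])))
crop(p,240,170,390,300,5,'pics/w2c.png')
E
```

```text
[560.2796766  268.53509294 283.22718541] [561.05241795 268.80309432 284.23168417]
[536.30344601 201.75084387 142.13674343] [-3.14009135  0.00348229  1.21777299]
[317.37696715 260.10252337]
```

View pics/w2c.png

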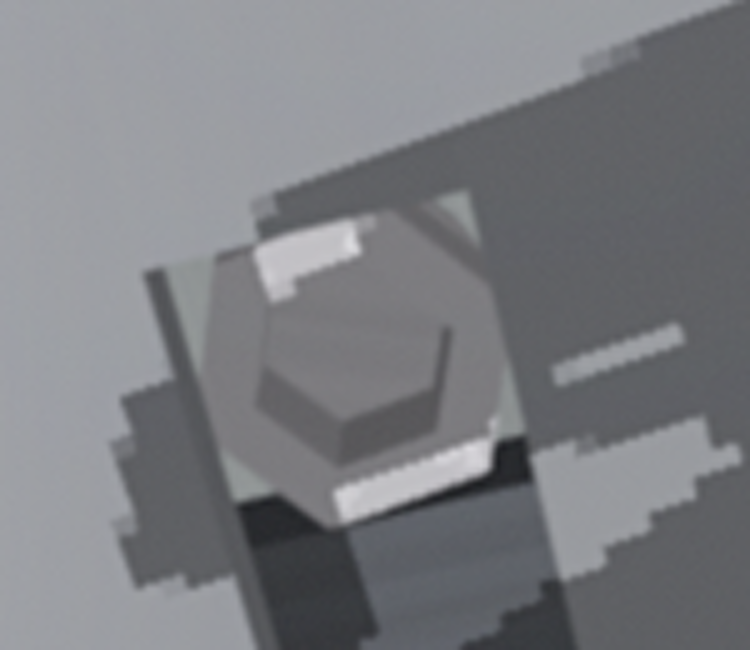

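```bash
python3 - <<'E'
from h import *
import pickle
cp=pickle.load(open('pics/w2.pkl','rb'))
W=lambda x,y,z: plane(cp,240+x/5-.4,170+y/5-.4,z)
pts=np.array([W(*q,113.) for q in [(258,400),(340,465),(437,430),(450,325)]])[:,:2]
from scipy.optimize import least_squares
def f(a): 
    # vertices consecutive
    best=np.array([[a[0]+11.26*np.cos(a[2]+s*k*np.pi/3),a[1]+11.26*np.sin(a[2]+s*k*np.pi/3)] for k in range(4)])
    return (best-pts).ravel()
for s in (1,-1):
    for a0 in range(6):
        r=least_squares(f,[*pts.mean(0),a0]); 
        if r.cost<30: print(s,r.x,np.degrees(r.x[2])%60,r.cost); break
print(pts)
for q in [(145,270),(475,190),(580,650),(265,650)]: print(W(*q,125.))
d=np.load('pics/w2.npy');V,U=np.mgrid[0:480,0:640];P=w(cp,U,V,d);
r=P[100:300,200:420].reshape(-1,3); print(np.histogram(r[:,2],bins=np.arange(90,135,2.5)))
# full tier top
d=np.load('pics/w1.npy')
for (u,v) in [(60,300),(300,150)]: print(P[v,u])
E
```

```text
1 [538.91933852 221.46060185  -3.11506462] 1.5199444983901742 0.24307847218903963
[[528.10050523 221.26539924]
 [533.62767425 211.47451098]
 [544.65074448 211.61285847]
 [549.81574289 221.99360864]]
[525.01666703 240.5029278  125.        ]
[557.20526109 236.90029705 125.        ]
[551.43352421 188.17499242 125.        ]
[521.17663124 199.3033905  125.        ]
(array([    0,     5,   678,   206,    99,   104,   120,   149,  1167,
        2458,    79,    82,    99, 24369, 13925,     0,     0]), array([ 90. ,  92.5,  95. ,  97.5, 100. , 102.5, 105. , 107.5, 110. ,
       112.5, 115. , 117.5, 120. , 122.5, 125. , 127.5, 130. , 132.5]))
[2.89649874e+02 2.18026918e+02 1.02868300e-01]
[551.25421431 267.02273771 123.57156874]
```

Call:
{"api": "play_rows", "payload": {"slide": [[-14, 6, -50], [-68, 28, -60], [-122, 50, -60], [-176, 72, -60], [-230, 94, -60]], "turn": [0.17, 0.34, 0.51, 0.68, 0.85], "fingers": [1, 1, 1, 1, 1]}}

```text
clock: 2.5
eef_pos: [546.1, -46.7, 204.2]
tool_rot: [3.14, 0.0, 0.365]
force: [0.8, -0.3, -0.7]
width: 85.7
```

Call:
{"api": "play_rows", "payload": {"slide": [[-19, 54, 0], [-38, 108, 5], [-57, 158, 10], [-67, 187, 14], [-67, 187, 14]], "turn": [0.05, 0.05, 0.05, 0.05, 0.05], "fingers": [1, 1, 1, 1, 1]}}

```text
clock: 3.12
eef_pos: [550.4, -248.0, 191.7]
tool_rot: [3.138, -0.001, 0.312]
force: [-0.1, 0.6, -0.1]
width: 85.3
```

```bash
python3 - <<'E'
from h import *
import pickle
cp=vision.camera_params('wrist')
p,d=vision.get_image('wrist');np.save('pics/w3.npy',d);cv2.imwrite('pics/w3.png',p)
pickle.dump(cp,open('pics/w3.pkl','wb'))
s=ctrl.read_state();print(s['eef_pos'],s['tool_rot'],s['qpos'])
V,U=np.mgrid[0:480,0:640];P=w(cp,U,V,d).reshape(-1,3)
c=np.array([550,-246.5]);m=(np.hypot(*(P[:,:2]-c).T)<42)&(P[:,2]>80)&(P[:,2]<110)
t=P[m];print(len(t),t.mean(0));t2=t[t[:,2]>95]
print(cv2.minAreaRect(t.astype(np.float32)[:,:2]),cv2.minAreaRect(t2.astype(np.float32)[:,:2]),np.median(t2[:,2]))
A=np.c_[t2[:,:2]-c,np.ones(len(t2))];print(np.linalg.lstsq(A,t2[:,2],rcond=None)[0])
E
```

```text
[ 550.88807629 -245.48796225  191.38656473] [ 3.13978936e+00 -1.18673051e-03  3.14492630e-01] [-0.0252509   0.69424387  0.66800552  1.71073944 -0.52123595  0.91944063
 -0.40237498]
2352 [ 552.24087356 -246.88049487   99.06988269]Traceback (most recent call last):
  File "<stdin>", line 10, in <module>
cv2.error: OpenCV(4.12.0) /io/opencv/modules/imgproc/src/convhull.cpp:143: error: (-215:Assertion failed) total >= 0 && (depth == CV_32F || depth == CV_32S) in function 'convexHull'
```

View pics/w3.png

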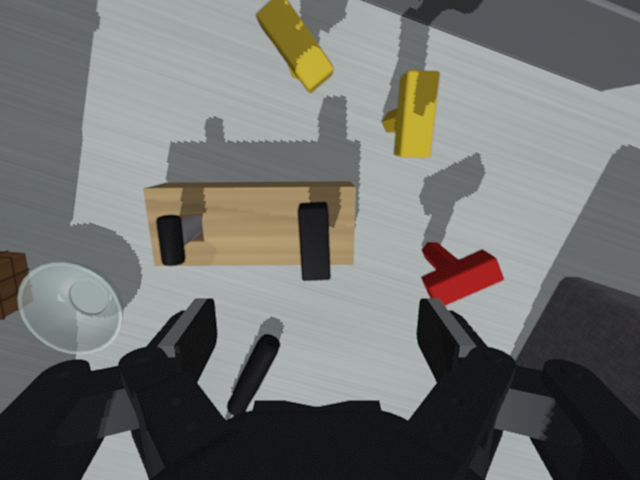

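```bash
python3 - <<'E'
from h import *
import pickle
cp=pickle.load(open('pics/w3.pkl','rb'));d=np.load('pics/w3.npy');p=cv2.imread('pics/w3.png')
V,U=np.mgrid[0:480,0:640];P=w(cp,U,V,d).reshape(-1,3)
c=np.array([550,-246.5]);m=(np.hypot(*(P[:,:2]-c).T)<42)&(P[:,2]>95)&(P[:,2]<110)
t2=P[m]
r=cv2.minAreaRect(np.ascontiguousarray(t2[:,:2]).astype(np.float32));print(r,np.median(t2[:,2]))
A=np.c_[t2[:,:2]-c,np.ones(len(t2))];print(np.linalg.lstsq(A,t2[:,2],rcond=None)[0])
x=t2[:,:2]-t2[:,:2].mean(0);e,v=np.linalg.eigh(x.T@x);print(t2.mean(0),np.degrees(np.arctan2(v[1,1],v[0,1])))
crop(p,280,185,350,295,6,'pics/w3c.png')
E
```

```text
((549.4485473632812, -247.90475463867188), (56.478858947753906, 21.957416534423828), 20.48564338684082) 99.64055112019636
[-4.18075570e-03 -2.02929601e-03  9.96165905e+01]
[ 551.12149315 -247.29500884   99.61351514] -159.51339419289863
```

View pics/w3c.png

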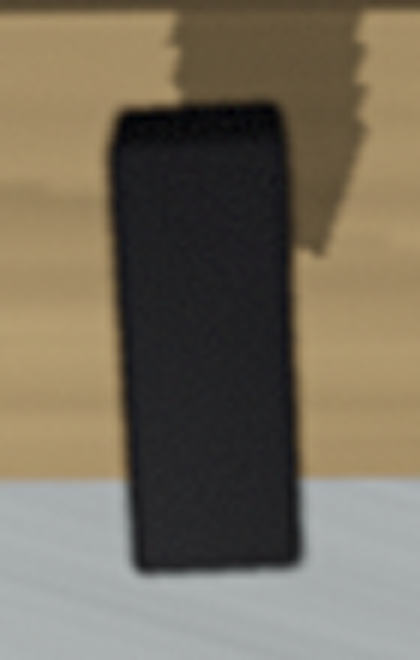

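Call:
{"api": "play_rows", "payload": {"slide": [[-2.2, 1.8, 40], [-2.2, 1.8, 80], [-2.2, 1.8, 110], [-2.2, 1.8, 123], [-2.2, 1.8, 123]], "turn": [-0.043, -0.043, -0.043, -0.043, -0.043], "fingers": [1, 1, 1, 1, 1]}}

```text
clock: 3.8
eef_pos: [550.0, -246.6, 68.4]
tool_rot: [3.141, -0.001, 0.359]
force: [0.0, -0.3, 1.1]
width: 85.7
```

Call:
{"api": "play_rows", "payload": {"slide": [[-0.5, 0.8, 0], [-0.5, 0.8, 0], [-0.5, 0.8, 0], [-0.5, 0.8, 0], [-0.5, 0.8, 0]], "turn": [0, 0, 0, 0, 0], "fingers": [0.6, 0.2, 0, 0, 0]}}

```text
clock: 4.42
eef_pos: [550.1, -247.8, 69.0]
tool_rot: [3.14, -0.002, 0.359]
force: [-0.4, 0.6, 6.1]
width: 21.3
```

Call:
{"api": "play_rows", "payload": {"slide": [[0, 0, -15], [0, 0, -45], [0, 0, -95], [0, 0, -145], [0, 0, -162]], "turn": [0, 0, 0, 0, 0], "fingers": [0, 0, 0, 0, 0]}}

```text
clock: 5.05
eef_pos: [550.8, -248.8, 234.6]
tool_rot: [3.136, -0.006, 0.359]
force: [-0.6, -0.2, -2.7]
width: 21.6
```

```bash
python3 - <<'E'
from h import *
for n in ['side','scene']:
    p,d=vision.get_image(n);cv2.imwrite(f'pics/{n}4.png',p);np.save(f'pics/{n}4.npy',d)
s=ctrl.read_state();print(s)
cp=vision.camera_params('side')
e=s['eef_pos'];print(proj(cp,e),proj(cp,e+[0,0,-59]))
u,v=proj(cp,e+[0,0,-20]).astype(int)
p=cv2.imread('pics/side4.png');crop(p,u-60,v-60,u+60,v+60,6,'pics/s4c.png')
cp=vision.camera_params('scene');u,v=proj(cp,e+[0,0,-20]).astype(int);print(u,v,proj(cp,e+[0,0,-59]))
p=cv2.imread('pics/scene4.png');crop(p,u-60,v-60,u+60,v+60,5,'pics/c4c.png')
E
```

```text
{'clock': 5.15, 'qpos': array([-0.03503535,  0.64574415,  0.69099737,  1.66865326, -0.47642138,
        0.99603996, -0.39154061]), 'qd': array([ 0.00836052,  0.04688893, -0.03596604,  0.04999355, -0.01272014,
       -0.0234386 ,  0.00909036]), 'tau': array([ -0.29887472, -52.25419879,   9.91240203, -18.19884717,
         0.08368934,   0.23158447,  -0.08092203]), 'eef_pos': array([ 550.45381517, -248.06764545,  232.86550861]), 'tool_rot': array([ 3.13823039, -0.00454194,  0.35932635]), 'force': array([ 0.29446182,  0.16905697, -1.05468836]), 'torque': array([-0.03656136,  0.05249802,  0.0022557 ]), 'width': 21.2069055671808}
[387.29323158 274.94413382] [384.71587481 295.14098566]
190 281 [195.41190061 293.95561475]
```

View pics/s4c.png

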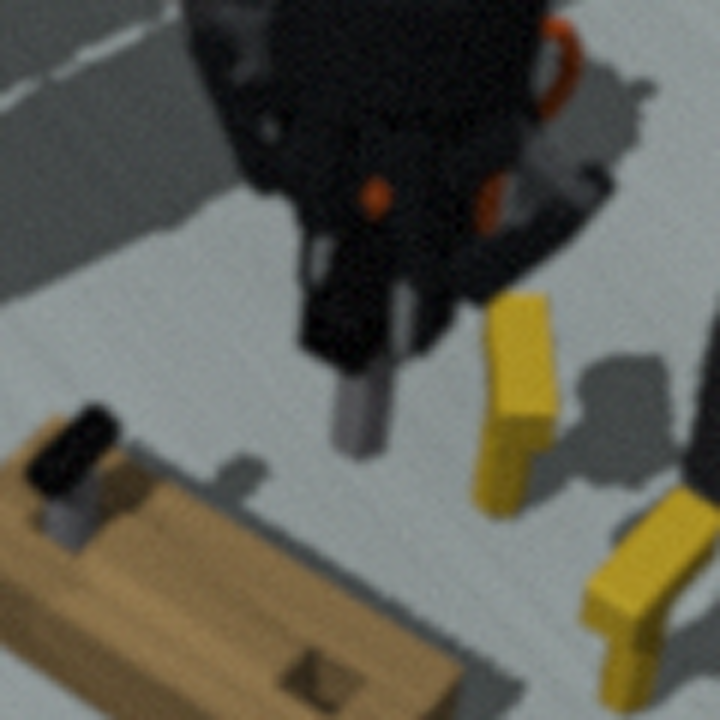

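View pics/c4c.png

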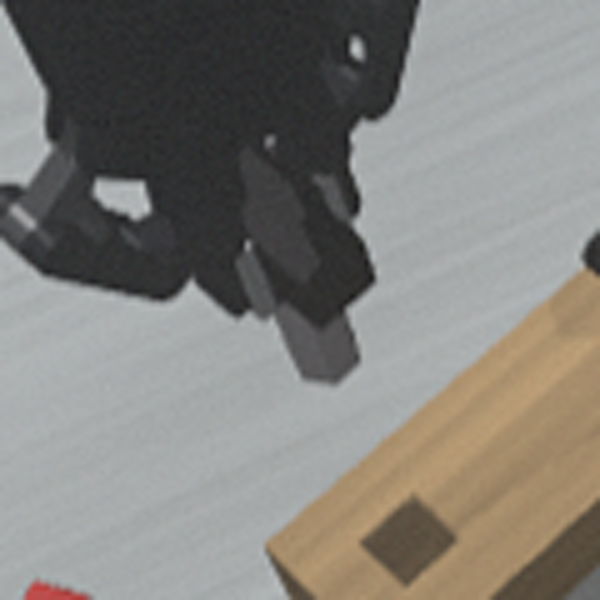

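Call:
{"api": "play_rows", "payload": {"slide": [[10, -29, 0], [29, -84, 0], [48, -139, 0], [68, -196, 0], [88, -252, 0]], "turn": [-0.1, -0.15, -0.19, -0.19, -0.19], "fingers": [0, 0, 0, 0, 0]}}

```text
clock: 5.78
eef_pos: [542.7, 21.0, 230.4]
tool_rot: [3.139, -0.001, 0.549]
force: [0.8, -0.0, -0.4]
width: 21.3
```

Call:
{"api": "play_rows", "payload": {"slide": [[30, -51, 0], [59, -100, 0], [86, -146, 0], [102, -172.5, 0], [102, -172.5, 0]], "turn": [0, 0, 0, 0, 0], "fingers": [0, 0, 0, 0, 0]}}

```text
clock: 6.4
eef_pos: [537.5, 225.0, 227.4]
tool_rot: [3.141, 0.003, 0.555]
force: [0.8, -0.1, -0.8]
width: 21.4
```

```bash
python3 - <<'E'
from h import *
for n in ['scene','wrist']:
    p,d=vision.get_image(n);cv2.imwrite(f'pics/{n}5.png',p);np.save(f'pics/{n}5.npy',d)
s=ctrl.read_state();print(s['eef_pos'],s['tool_rot'],s['force'],s['qpos'])
e=s['eef_pos']
cp=vision.camera_params('scene');u,v=proj(cp,e+[0,0,-60]).astype(int);print(proj(cp,e+[0,0,-59]))
p=cv2.imread('pics/scene5.png');crop(p,u-60,v-60,u+60,v+60,5,'pics/c5c.png')
E
```

```text
[538.5469718  220.51491121 228.46226498] [3.13858217e+00 2.80980094e-03 5.49248149e-01] [-0.17938255 -0.48343291 -1.30911768] [-0.86019163  0.62178797  0.68697279  1.72687066 -0.46192831  0.96358088
 -1.01616559]
[448.57500646 171.74517729]
```

View pics/c5c.png

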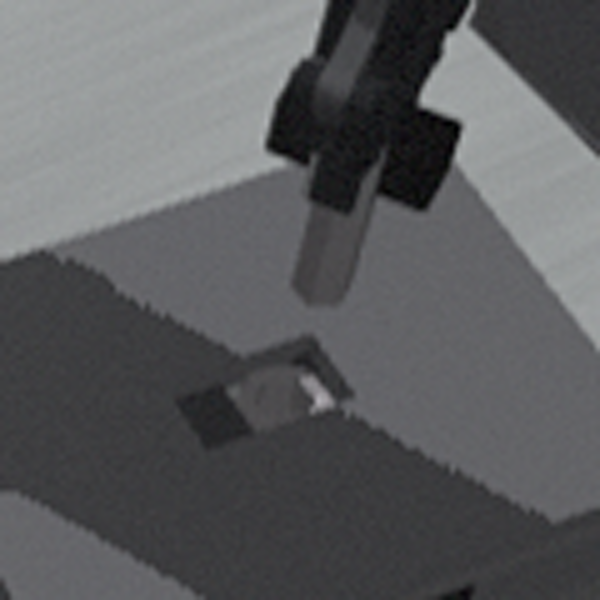

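View pics/wrist5.png

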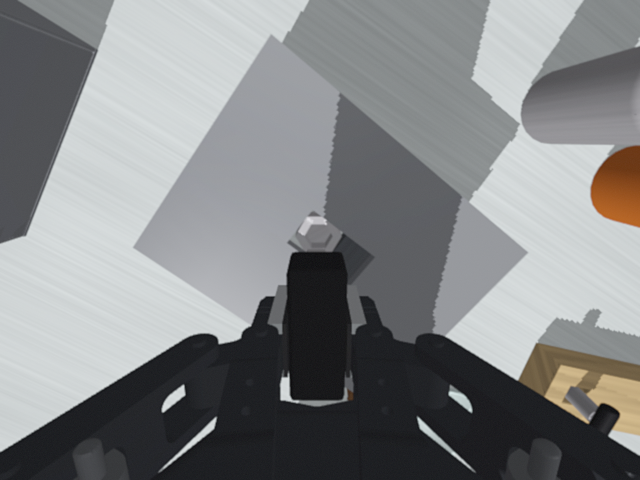

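Call:
{"api": "play_rows", "payload": {"slide": [[1, 0, 20], [1, 0, 40], [1, 0, 48], [1, 0, 50], [1, 0, 50]], "turn": [0, 0, 0, 0, 0], "fingers": [0, 0, 0, 0, 0]}}

```text
clock: 7.12
eef_pos: [539.8, 220.4, 178.9]
tool_rot: [3.138, 0.002, 0.549]
force: [0.2, 0.9, -0.7]
width: 21.4
```

```bash
python3 - <<'E'
from h import *
for n in ['scene','side']:
    p,d=vision.get_image(n);cv2.imwrite(f'pics/{n}6.png',p)
    s=ctrl.read_state();print(s['eef_pos'],s['tool_rot'],s['force'])
    e=s['eef_pos']
    cp=vision.camera_params(n);t=proj(cp,e+[0,0,-59]);u,v=t.astype(int);print(t,u,v)
    crop(p,u-40,v-40,u+40,v+40,7,f'pics/{n}6c.png')
E
```

```text
[539.83273762 220.61300209 179.06651359] [3.13832578e+00 1.83420795e-03 5.48847313e-01] [-0.02794031  0.30967336 -0.85515126]
[444.20465069 190.09767681] 444 190
[539.85573932 220.75701434 179.11149985] [3.13833371e+00 1.62916627e-03 5.49034664e-01] [ 0.4086658   0.52790839 -1.60560118]
[263.85680824 182.6461746 ] 263 182
```

View pics/scene6c.png

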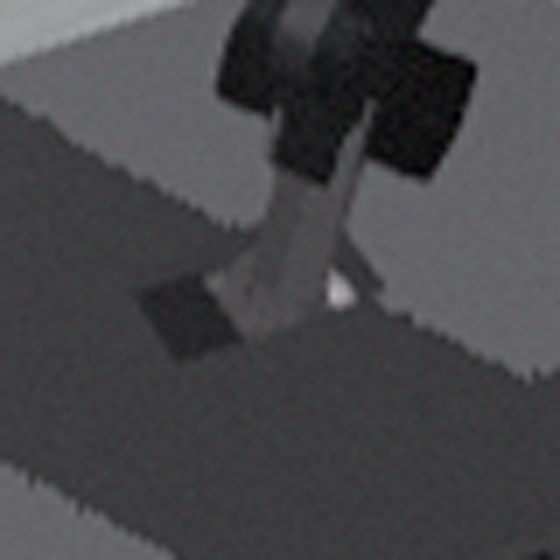

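View pics/side6c.png

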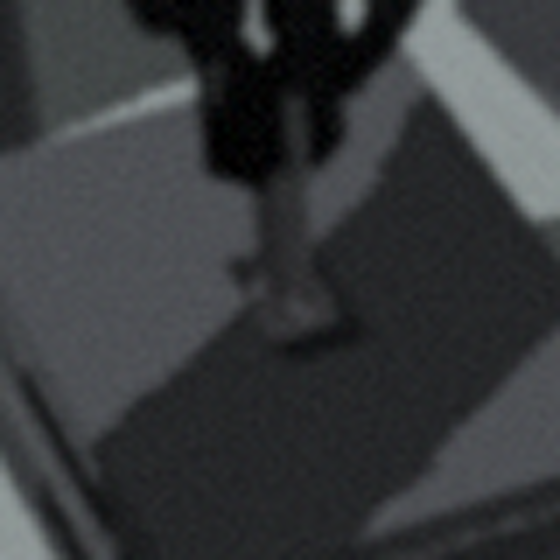

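Call:
{"api": "play_rows", "payload": {"slide": [[0, 0, 3], [0, 0, 6], [0, 0, 8], [0, 0, 10], [0, 0, 10]], "turn": [0, 0, 0, 0, 0], "fingers": [0, 0, 0, 0, 0]}}

```text
clock: 7.85
eef_pos: [539.7, 220.7, 168.9]
tool_rot: [3.138, 0.002, 0.549]
force: [0.2, 1.0, -1.9]
width: 21.1
```

Call:
{"api": "play_rows", "payload": {"slide": [[0, 0, 2], [0, 0, 4], [0, 0, 6], [0, 0, 6]], "turn": [0, 0, 0, 0], "fingers": [0, 0, 0, 0]}}

```text
clock: 8.35
eef_pos: [539.6, 220.8, 162.6]
tool_rot: [3.139, 0.002, 0.549]
force: [-0.5, 0.9, -1.1]
width: 21.1
```

```bash
python3 -c "
from h import *
for i in range(3):
    s=ctrl.read_state();print(s['eef_pos'],s['tool_rot'],s['force'],s['torque'])"
```

```text
[539.57448851 220.78017246 162.63057631] [3.13856409e+00 2.35872507e-03 5.49082167e-01] [-0.45212417  0.8949225  -1.13183137] [0.16325196 0.05333974 0.05014391]
[539.57448851 220.78017246 162.63057631] [3.13856409e+00 2.35872507e-03 5.49082167e-01] [-0.45212417  0.8949225  -1.13183137] [0.16325196 0.05333974 0.05014391]
[539.57448851 220.78017246 162.63057631] [3.13856409e+00 2.35872507e-03 5.49082167e-01] [-0.45212417  0.8949225  -1.13183137] [0.16325196 0.05333974 0.05014391]
```

Call:
{"api": "play_rows", "payload": {"slide": [[0, 0, 2], [0, 0, 4], [0, 0, 6], [0, 0, 7], [0, 0, 7]], "turn": [0, 0, 0, 0, 0], "fingers": [0, 0, 0, 0, 0]}}

```text
clock: 8.98
eef_pos: [539.6, 220.8, 156.0]
tool_rot: [3.139, 0.002, 0.549]
force: [-2.1, -0.1, 3.0]
width: 21.5
```

Call:
{"api": "play_rows", "payload": {"slide": [[0, 0, 1], [0, 0, 2], [0, 0, 2]], "turn": [0, 0, 0], "fingers": [0, 0, 0]}}

```text
clock: 9.35
eef_pos: [539.8, 220.8, 155.8]
tool_rot: [3.14, 0.001, 0.549]
force: [-4.5, 0.6, 14.7]
width: 21.1
```

Call:
{"api": "play_rows", "payload": {"slide": [[0, 0, 0], [0, 0, 0], [0, 0, 0], [0, 0, 0], [0, 0, 0]], "turn": [0.16, 0.32, 0.48, 0.64, 0.8], "fingers": [0, 0, 0, 0, 0]}}

```text
clock: 9.98
eef_pos: [539.1, 221.3, 156.1]
tool_rot: [3.14, 0.001, -0.255]
force: [-3.3, 0.9, 3.1]
width: 21.1
```

```bash
python3 -c "
from h import *
s=ctrl.read_state();print(s['eef_pos'],s['tool_rot'],s['force'],s['torque'],s['qpos'])"
```

```text
[539.1172193  221.31866809 156.05126652] [ 3.14021016e+00  9.39742636e-04 -2.55380829e-01] [-3.34968023  0.88414622  3.08689228] [0.16993829 0.73191667 0.12781401] [-0.92925942  0.78030314  0.83967755  1.79813789 -0.72711275  0.90578066
 -1.5823505 ]
```

Call:
{"api": "play_rows", "payload": {"slide": [[0, 0, 0], [0, 0, 0], [0, 0, 0], [0, 0, 0], [0, 0, 0]], "turn": [0.16, 0.32, 0.48, 0.64, 0.767], "fingers": [0, 0, 0, 0, 0]}}

```text
clock: 10.6
eef_pos: [538.9, 221.4, 156.1]
tool_rot: [3.139, -0.0, -1.026]
force: [-1.2, 0.2, 2.0]
width: 21.2
```

```bash
python3 -c "
from h import *
s=ctrl.read_state();print(s['eef_pos'],s['tool_rot'],s['force'],s['torque'],s['qpos'])"
```

```text
[538.89075428 221.42187574 156.09390629] [ 3.13948868e+00 -1.49337719e-04 -1.02603576e+00] [-1.19786157  0.19845293  1.97143823] [0.06711914 0.47914377 0.14044248] [-1.01208252  0.87043238  1.03527773  1.8002391  -0.88219646  1.01742637
 -2.21223551]
```

Call:
{"api": "play_rows", "payload": {"slide": [[0, 0, 0], [0, 0, 0], [0, 0, 0], [0, 0, 0], [0, 0, -20]], "turn": [0, 0, 0, 0, 0], "fingers": [0.4, 0.8, 1, 1, 1]}}

```text
clock: 11.22
eef_pos: [538.0, 221.3, 175.7]
tool_rot: [3.137, 0.001, -1.026]
force: [0.5, -0.1, -0.1]
width: 85.3
```

Call:
{"api": "play_rows", "payload": {"slide": [[0, 0, -25], [0, 0, -35], [0, 0, -35], [0, 0, -35], [0, 0, -35]], "turn": [0, -0.18, -0.36, -0.54, -0.72], "fingers": [1, 1, 1, 1, 1]}}

```text
clock: 11.85
eef_pos: [538.7, 221.1, 212.3]
tool_rot: [3.139, 0.002, -0.3]
force: [0.1, -0.8, 0.5]
width: 85.5
```

```bash
python3 - <<'E'
from h import *
s=ctrl.read_state();print(s['eef_pos'],s['tool_rot'],s['force'],s['torque'],s['qpos'])
import pickle
for n in ['wrist','scene']:
    cp=vision.camera_params(n);p,d=vision.get_image(n);cv2.imwrite(f'pics/{n}7.png',p);np.save(f'pics/{n}7.npy',d);pickle.dump(cp,open(f'pics/{n}7.pkl','wb'))
E
```

```text
[538.70389806 221.13817099 212.34895295] [ 3.13927293e+00  1.99286693e-03 -3.00374934e-01] [ 0.13366674 -0.80335416  0.48668159] [ 0.07286729  0.02871049 -0.05004918] [-0.96869075  0.72172181  0.91219043  1.74589111 -0.66076797  1.01568744
 -1.67910433]
```

View pics/wrist7.png

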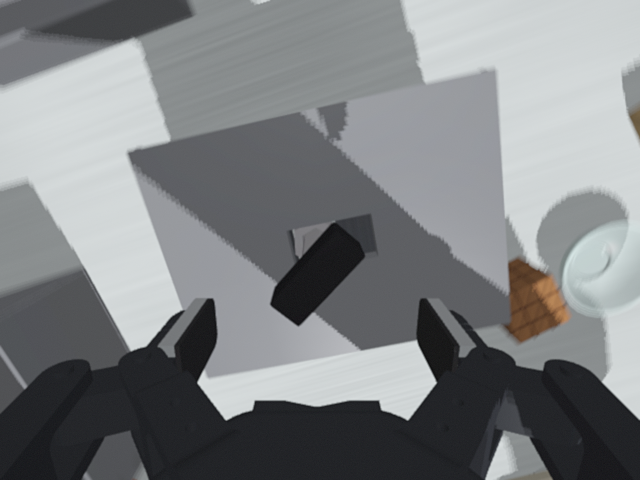

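```bash
cat >> h.py <<'E'
def handle(cp,d,c=(539,221.4),zmin=178,zmax=200):
    V,U=np.mgrid[0:480,0:640];P=w(cp,U,V,d).reshape(-1,3)
    c=np.array(c);m=(np.hypot(*(P[:,:2]-c).T)<45)&(P[:,2]>zmin)&(P[:,2]<zmax)
    t=P[m]
    zt=np.percentile(t[:,2],90);t=t[t[:,2]>zt-6]
    A=np.c_[t[:,:2]-c,np.ones(len(t))]
    r=cv2.minAreaRect(np.ascontiguousarray(t[:,:2]).astype(np.float32))
    print('rect',r,'yawlong',(r[2] if r[1][0]>r[1][1] else r[2]+90)%180,'z',np.median(t[:,2]),'slope',np.linalg.lstsq(A,t[:,2],rcond=None)[0],len(t))
E
python3 - <<'E'
from h import *
import pickle
for n in ['wrist']:
    handle(pickle.load(open(f'pics/{n}7.pkl','rb')),np.load(f'pics/{n}7.npy'))
E
```

```text
rect ((538.444091796875, 220.68482971191406), (22.548377990722656, 56.35009002685547), 31.46895408630371) yawlong 121.46895408630371 z 186.60376763869408 slope [-3.24241701e-02 -1.25480022e-02  1.86484824e+02] 4087
```

Call:
{"api": "play_rows", "payload": {"slide": [[0, 0, 0], [0, 0, 0], [0, 0, 0], [0, 0, 0], [0, 0, 0]], "turn": [-0.18, -0.36, -0.54, -0.72, -0.9], "fingers": [1, 1, 1, 1, 1]}}

```text
clock: 12.58
eef_pos: [539.1, 220.7, 213.2]
tool_rot: [-3.141, 0.002, 0.596]
force: [-0.6, -0.7, -0.1]
width: 85.8
```

Call:
{"api": "play_rows", "payload": {"slide": [[0, 0, 0], [0, 0, 0], [0, 0, 0], [0, 0, 0], [0, 0, 0]], "turn": [-0.18, -0.36, -0.54, -0.72, -0.9], "fingers": [1, 1, 1, 1, 1]}}

```text
clock: 13.2
eef_pos: [539.5, 220.1, 213.9]
tool_rot: [-3.141, 0.002, 1.497]
force: [-0.9, -0.2, 0.2]
width: 85.7
```

Call:
{"api": "play_rows", "payload": {"slide": [[0, 0, 0], [0, 0, 0], [0, 0, 0], [0, 0, 0], [0, 0, 0]], "turn": [-0.18, -0.36, -0.54, -0.62, -0.62], "fingers": [1, 1, 1, 1, 1]}}

```text
clock: 13.82
eef_pos: [539.9, 219.3, 214.4]
tool_rot: [-3.14, 0.002, 2.112]
force: [-0.2, -0.0, 0.4]
width: 85.1
```

```bash
python3 - <<'E'
from h import *
s=ctrl.read_state();print(s['eef_pos'],s['tool_rot'],s['force'],s['torque'],s['qpos'])
cp=vision.camera_params('wrist');p,d=vision.get_image('wrist');cv2.imwrite('pics/w8.png',p);handle(cp,d)
E
```

```text
[539.87388819 219.33565843 214.35562998] [-3.13991075e+00  1.56431875e-03  2.11190998e+00] [-0.20785068 -0.03088957  0.35736026] [-0.0266448  -0.00648388  0.01555331] [-0.58327671  0.56035286  0.23046838  1.73336612 -0.15748944  0.86744754
  0.25655721]
rect ((538.2974853515625, 220.773681640625), (22.046131134033203, 56.44001388549805), 31.23128890991211) yawlong 121.23128890991211 z 186.72487490373715 slope [ 5.88155447e-03 -2.65871840e-03  1.86672587e+02] 3958
```

Call:
{"api": "play_rows", "payload": {"slide": [[2, -0.2, 30], [2, -0.2, 50], [2, -0.2, 57.5], [2, -0.2, 57.5], [2, -0.2, 57.5]], "turn": [0, 0, 0, 0, 0], "fingers": [1, 1, 1, 0.6, 0.2]}}

```text
clock: 14.5
eef_pos: [539.3, 221.1, 157.6]
tool_rot: [-3.141, 0.002, 2.111]
force: [0.0, 0.0, 0.1]
width: 51.8
```

Call:
{"api": "play_rows", "payload": {"slide": [[0, 0, 0], [0, 0, 0], [0, 0, 0]], "turn": [0, 0, 0], "fingers": [0, 0, 0]}}

```text
clock: 14.88
eef_pos: [539.5, 221.2, 158.5]
tool_rot: [3.141, 0.002, 2.111]
force: [-0.6, -0.6, 5.2]
width: 21.1
```

Call:
{"api": "play_rows", "payload": {"slide": [[0, 0, 1], [0, 0, 1], [0, 0, 1], [0, 0, 1], [0, 0, 1]], "turn": [0.16, 0.32, 0.48, 0.64, 0.8], "fingers": [0, 0, 0, 0, 0]}}

```text
clock: 15.5
eef_pos: [539.2, 220.9, 158.5]
tool_rot: [3.14, 0.001, 1.306]
force: [-3.2, -1.5, 7.8]
width: 21.0
```

Call:
{"api": "play_rows", "payload": {"slide": [[0, 0, 0], [0, 0, 0], [0, 0, 0], [0, 0, 0], [0, 0, 0]], "turn": [0.16, 0.32, 0.48, 0.64, 0.77], "fingers": [0, 0, 0, 0, 0]}}

```text
clock: 16.12
eef_pos: [538.5, 220.9, 158.6]
tool_rot: [3.141, 0.001, 0.532]
force: [-1.8, -0.4, 2.6]
width: 21.2
```

```bash
python3 -c "
from h import *
s=ctrl.read_state();print(s['eef_pos'],s['tool_rot'],s['force'],s['torque'],s['qpos'])"
```

```text
[538.5447547  220.94267469 158.57577327] [3.14083957e+00 6.29886720e-04 5.32250239e-01] [-1.78578182 -0.44284011  2.60641294] [-0.15135193  0.44551071  0.0985461 ] [-0.84008077  0.71354535  0.66195803  1.79655269 -0.57331305  0.83339261
 -0.93646282]
```

Release, lift, turn back half a turn.

Call:
{"api": "play_rows", "payload": {"slide": [[0, 0, 0], [0, 0, 0], [0, 0, 0], [0, 0, -5], [0, 0, -30]], "turn": [0, 0, 0, 0, 0], "fingers": [0.4, 0.8, 1, 1, 1]}}

```text
clock: 16.75
eef_pos: [537.6, 220.7, 188.0]
tool_rot: [3.141, 0.004, 0.532]
force: [0.2, 1.1, -0.3]
width: 85.3
```

Call:
{"api": "play_rows", "payload": {"slide": [[0, 0, -20], [0, 0, -25], [0, 0, -25], [0, 0, -25], [0, 0, -25]], "turn": [0, -0.18, -0.36, -0.54, -0.72], "fingers": [1, 1, 1, 1, 1]}}

```text
clock: 17.38
eef_pos: [537.9, 220.6, 213.5]
tool_rot: [-3.14, 0.002, 1.259]
force: [-0.2, 0.0, -0.7]
width: 85.5
```

Call:
{"api": "play_rows", "payload": {"slide": [[0, 0, 0], [0, 0, 0], [0, 0, 0], [0, 0, 0], [0, 0, 0]], "turn": [-0.18, -0.36, -0.54, -0.72, -0.9], "fingers": [1, 1, 1, 1, 1]}}

```text
clock: 18.0
eef_pos: [538.1, 220.3, 214.0]
tool_rot: [-3.139, 0.001, 2.164]
force: [0.2, 0.3, 1.0]
width: 85.4
```

Call:
{"api": "play_rows", "payload": {"slide": [[0, 0, 0], [0, 0, 0], [0, 0, 0], [0, 0, 0], [0, 0, 0]], "turn": [-0.18, -0.36, -0.54, -0.72, -0.9], "fingers": [1, 1, 1, 1, 1]}}

```text
clock: 18.62
eef_pos: [538.4, 219.9, 214.4]
tool_rot: [-3.139, -0.001, 3.07]
force: [0.3, -0.8, 0.4]
width: 85.4
```

Call:
{"api": "play_rows", "payload": {"slide": [[0, 0, 0], [0, 0, 0], [0, 0, 0], [0, 0, 0], [0, 0, 0]], "turn": [-0.18, -0.36, -0.54, -0.62, -0.62], "fingers": [1, 1, 1, 1, 1]}}

```text
clock: 19.25
eef_pos: [538.8, 219.5, 214.7]
tool_rot: [-3.14, -0.001, -2.595]
force: [0.4, 0.6, -0.9]
width: 85.3
```

```bash
python3 - <<'E'
from h import *
s=ctrl.read_state();print(s['eef_pos'],s['tool_rot'],s['force'],s['torque'],s['qpos'])
cp=vision.camera_params('wrist');p,d=vision.get_image('wrist');cv2.imwrite('pics/w9.png',p);handle(cp,d)
E
```

```text
[538.75892034 219.4970197  214.7425511 ] [-3.13986442e+00 -1.18361031e-03 -2.59450108e+00] [ 0.41226813  0.57304953 -0.93363868] [ 0.00793987  0.01369503 -0.00545432] [-0.31948678  0.55276063 -0.18018091  1.72802505  0.12547175  0.87301937
  1.56363006]
rect ((538.3814697265625, 220.4892578125), (56.5395393371582, 22.03752899169922), 30.870662689208984) yawlong 30.870662689208984 z 186.56715049789614 slope [8.17377421e-03 4.45812076e-03 1.86522681e+02] 3900
```

View pics/w9.png

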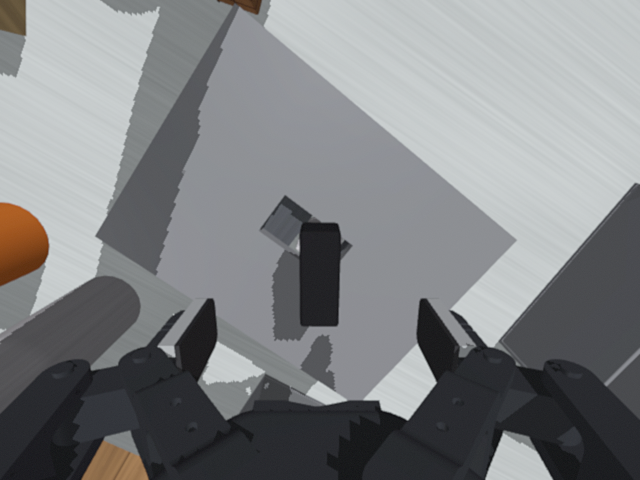

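Call:
{"api": "play_rows", "payload": {"slide": [[-0.5, 1, 30], [-0.5, 1, 50], [-0.5, 1, 59], [-0.5, 1, 59], [-0.5, 1, 59]], "turn": [0, 0, 0, 0, 0], "fingers": [1, 1, 1, 0.6, 0.2]}}

```text
clock: 19.92
eef_pos: [539.2, 220.8, 156.5]
tool_rot: [-3.14, 0.0, -2.595]
force: [-0.6, -0.5, 0.3]
width: 51.6
```

Call:
{"api": "play_rows", "payload": {"slide": [[0, 0, 0], [0, 0, 0], [0, 0, 0]], "turn": [0, 0, 0], "fingers": [0, 0, 0]}}

```text
clock: 20.3
eef_pos: [539.6, 221.4, 157.4]
tool_rot: [-3.14, 0.002, -2.595]
force: [0.5, -0.6, 6.1]
width: 21.1
```

Call:
{"api": "play_rows", "payload": {"slide": [[0, 0, 0.5], [0, 0, 0.5], [0, 0, 0.5], [0, 0, 0.5], [0, 0, 0.5]], "turn": [0.16, 0.32, 0.48, 0.64, 0.8], "fingers": [0, 0, 0, 0, 0]}}

```text
clock: 20.92
eef_pos: [539.3, 221.0, 157.4]
tool_rot: [-3.141, 0.002, 2.883]
force: [-1.4, -1.0, 4.2]
width: 21.3
```

```bash
python3 -c "
from h import *
s=ctrl.read_state();print(s['eef_pos'],s['tool_rot'],s['force'],s['torque'],s['qpos'])"
```

```text
[539.29468873 220.96952565 157.4300702 ] [-3.14098186e+00  2.33535427e-03  2.88290233e+00] [-1.40355911 -1.01865888  4.21278012] [-0.33869154  0.47943882  0.10245066] [-0.47968467  0.622474    0.0646937   1.78684289 -0.0534708   0.732557
  0.92472372]
```

Call:
{"api": "play_rows", "payload": {"slide": [[0, 0, 0], [0, 0, 0], [0, 0, 0]], "turn": [0.1, 0.2, 0.3], "fingers": [0, 0, 0]}}

```text
clock: 21.3
eef_pos: [539.0, 220.9, 157.5]
tool_rot: [-3.141, 0.002, 2.58]
force: [-1.5, -0.2, 1.0]
width: 21.2
```

```bash
python3 -c "
from h import *
s=ctrl.read_state();print(s['eef_pos'],s['tool_rot'],s['force'],s['torque'])"
```

```text
[539.03542205 220.87851941 157.47446037] [-3.14123683e+00  2.16903489e-03  2.58007226e+00] [-1.46079501 -0.18043784  0.97754141] [-0.01245654  0.16218432  0.04674808]
```

Call:
{"api": "play_rows", "payload": {"slide": [[0, 0, 0], [0, 0, 0]], "turn": [0.05, 0.1], "fingers": [0, 0]}}

```text
clock: 21.55
eef_pos: [538.9, 220.9, 157.5]
tool_rot: [-3.141, 0.002, 2.479]
force: [-0.9, -0.2, 0.5]
width: 21.1
```

```bash
python3 -c "
from h import *
s=ctrl.read_state();print(s['eef_pos'],s['tool_rot'],s['force'],s['torque'])"
```

```text
[538.9105278  220.8789077  157.48776583] [-3.14125327e+00  2.20431589e-03  2.47883074e+00] [-0.85797281 -0.17235386  0.48278942] [0.06838316 0.03673521 0.08352458]
```

Call:
{"api": "play_rows", "payload": {"slide": [[0, 0, 0], [0, 0, 0]], "turn": [0.04, 0.08], "fingers": [0, 0]}}

```text
clock: 21.8
eef_pos: [538.9, 220.9, 157.5]
tool_rot: [-3.141, 0.002, 2.397]
force: [-0.4, -0.4, 1.5]
width: 21.3
```

```bash
python3 -c "
from h import *
s=ctrl.read_state();print(s['eef_pos'],s['tool_rot'],s['force'],s['torque'])"
```

```text
[538.86987295 220.89342308 157.49886103] [-3.14139328e+00  2.18603553e-03  2.39698385e+00] [-0.39230823 -0.38450399  1.50417479] [0.06746524 0.0761759  0.08726631]
```

Call:
{"api": "play_rows", "payload": {"slide": [[0, 0, 0], [0, 0, 0]], "turn": [0.04, 0.07], "fingers": [0, 0]}}

```text
clock: 22.05
eef_pos: [538.8, 220.9, 157.5]
tool_rot: [-3.141, 0.002, 2.325]
force: [-0.1, -0.6, 1.8]
width: 21.2
```

```bash
python3 -c "
from h import *
s=ctrl.read_state();print(s['eef_pos'],s['tool_rot'],s['force'],s['torque'])"
```

```text
[538.82702806 220.8510167  157.50498397] [-3.14144130e+00  2.18318968e-03  2.32501801e+00] [-0.06517234 -0.5688804   1.7582212 ] [0.02585275 0.09216833 0.07778306]
```

Call:
{"api": "play_rows", "payload": {"slide": [[0, 0, 0], [0, 0, 0]], "turn": [0.04, 0.07], "fingers": [0, 0]}}

```text
clock: 22.3
eef_pos: [538.8, 220.9, 157.5]
tool_rot: [-3.141, 0.002, 2.253]
force: [-1.0, 0.4, 1.9]
width: 21.1
```

```bash
python3 -c "
from h import *
s=ctrl.read_state();print(s['eef_pos'],s['tool_rot'],s['force'],s['torque'])"
```

```text
[538.75980739 220.90809183 157.49378894] [-3.14147092e+00  2.18038168e-03  2.25328261e+00] [-1.02284468  0.39313673  1.92495996] [0.05041375 0.09325661 0.23241219]
```

Call:
{"api": "play_rows", "payload": {"slide": [[0, 0, 0], [0, 0, 0]], "turn": [0.04, 0.07], "fingers": [0, 0]}}

```text
clock: 22.55
eef_pos: [538.7, 220.9, 157.5]
tool_rot: [-3.142, 0.002, 2.182]
force: [0.4, -0.2, 1.6]
width: 21.0
```

```bash
python3 -c "
from h import *
s=ctrl.read_state();print(s['eef_pos'],s['tool_rot'],s['force'],s['torque'])"
```

```text
[538.70221243 220.94955017 157.52953712] [-3.14151317e+00  2.26124449e-03  2.18184730e+00] [ 0.40644007 -0.18076345  1.55975486] [-0.01881469  0.16867957  0.38523224]
```

Call:
{"api": "play_rows", "payload": {"slide": [[0, 0, 0], [0, 0, 0]], "turn": [0.04, 0.07], "fingers": [0, 0]}}

```text
clock: 22.8
eef_pos: [538.6, 221.0, 157.5]
tool_rot: [-3.142, 0.002, 2.11]
force: [-0.2, -0.1, 1.4]
width: 21.1
```

```bash
python3 -c "
from h import *
s=ctrl.read_state();print(s['eef_pos'],s['tool_rot'],s['force'],s['torque'])
cp=vision.camera_params('wrist');p,d=vision.get_image('wrist');cv2.imwrite('pics/w10.png',p)
try: handle(cp,d)
except Exception as e: print(e)"
```

```text
[538.64136279 220.95781954 157.5176528 ] [-3.14152515e+00  2.40082750e-03  2.11024669e+00] [-0.21893158 -0.07206571  1.44149992] [-0.04774921  0.16450643  0.50373491]
rect ((537.7462768554688, 225.1877899169922), (49.00321578979492, 46.933963775634766), 70.92559814453125) yawlong 70.92559814453125 z 194.54717145827829 slope [-1.29281725e-02  1.58122686e-02  1.94096570e+02] 1623
```

View pics/w10.png

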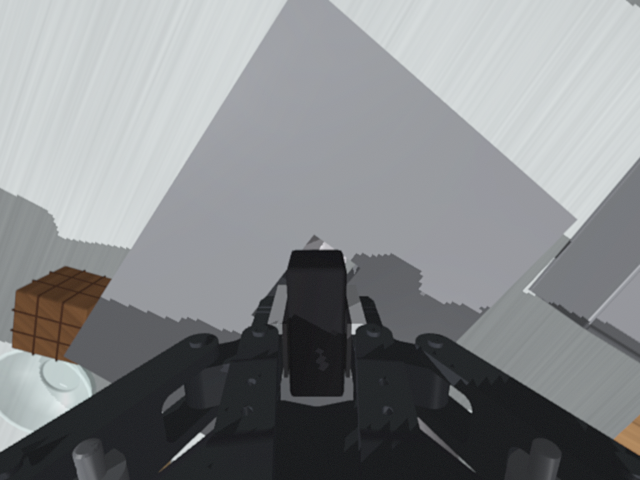

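Call:
{"api": "play_rows", "payload": {"slide": [[0, 0, 0], [0, 0, 0], [0, 0, 0], [0, 0, -5], [0, 0, -30]], "turn": [0, 0, 0, 0, 0], "fingers": [0.4, 0.8, 1, 1, 1]}}

```text
clock: 23.48
eef_pos: [537.6, 220.6, 186.9]
tool_rot: [-3.138, 0.002, 2.109]
force: [0.5, 0.1, 1.4]
width: 85.7
```

Call:
{"api": "play_rows", "payload": {"slide": [[0, 0, -25], [0, 0, -30], [0, 0, -30]], "turn": [0, 0, 0], "fingers": [1, 1, 1]}}

```text
clock: 23.85
eef_pos: [537.5, 220.8, 216.8]
tool_rot: [-3.139, 0.002, 2.109]
force: [0.6, 0.2, -0.2]
width: 85.3
```

```bash
python3 -c "
from h import *
s=ctrl.read_state();print(s['eef_pos'],s['tool_rot'],s['force'],s['torque'])
cp=vision.camera_params('wrist');p,d=vision.get_image('wrist');cv2.imwrite('pics/w11.png',p)
handle(cp,d)"
```

```text
[537.53894247 220.8053389  216.75966561] [-3.13861335e+00  1.82290279e-03  2.10908438e+00] [ 0.55159512  0.17126198 -0.22546899] [ 0.01283503 -0.03500661  0.02040324]
rect ((537.796630859375, 220.7870635986328), (21.82583236694336, 56.41141891479492), 31.79661750793457) yawlong 121.79661750793457 z 186.6949078510587 slope [ 1.01527163e-02 -5.19842193e-03  1.86632185e+02] 3830
```

View pics/w11.png

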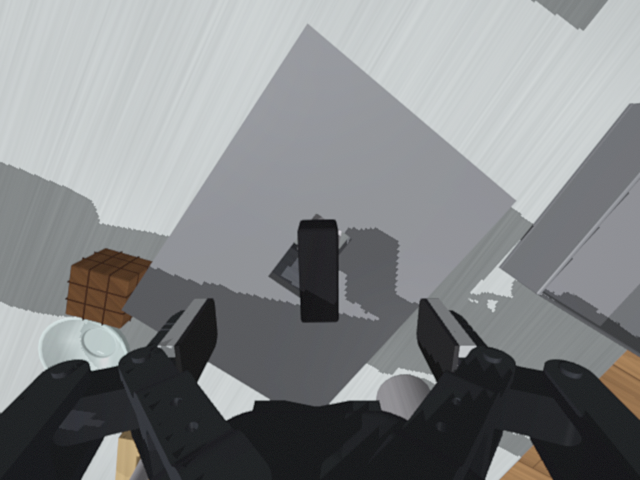

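Call:
{"api": "play_rows", "payload": {"slide": [[0, -0.5, 30], [0, -0.5, 50], [0, -0.5, 60], [0, -0.5, 60], [0, -0.5, 60]], "turn": [-0.017, -0.017, -0.017, -0.017, -0.017], "fingers": [1, 1, 1, 0.6, 0.2]}}

```text
clock: 24.52
eef_pos: [537.1, 220.3, 156.7]
tool_rot: [-3.138, 0.002, 2.126]
force: [0.9, -0.5, 0.3]
width: 51.7
```

Call:
{"api": "play_rows", "payload": {"slide": [[0, 0, 0], [0, 0, 0], [0, 0, 0]], "turn": [0, 0, 0], "fingers": [0, 0, 0]}}

```text
clock: 24.9
eef_pos: [538.3, 220.9, 157.7]
tool_rot: [-3.141, 0.002, 2.126]
force: [1.0, 1.0, 4.0]
width: 21.2
```

```bash
python3 -c "
from h import *
s=ctrl.read_state();print(s['eef_pos'],s['tool_rot'],s['force'],s['torque'])"
```

```text
[538.2626979  220.89665249 157.71213789] [-3.14146891e+00  2.25757334e-03  2.12627806e+00] [1.02542529 0.99158386 4.01856556] [ 0.26166228 -0.30119453  0.02540143]
```

Call:
{"api": "play_rows", "payload": {"slide": [[0, 0, 0], [0, 0, 0]], "turn": [0.04, 0.08], "fingers": [0, 0]}}

```text
clock: 25.15
eef_pos: [538.2, 221.0, 157.8]
tool_rot: [3.142, 0.002, 2.045]
force: [0.5, 0.1, 2.9]
width: 20.9
```

```bash
python3 -c "
from h import *
s=ctrl.read_state();print(s['eef_pos'],s['tool_rot'],s['force'],s['torque'])"
```

```text
[538.2161276  220.96781359 157.7686668 ] [3.14158457e+00 2.38798796e-03 2.04466645e+00] [0.46059273 0.11655084 2.87775411] [ 0.09762242 -0.13069603  0.49755405]
```

Call:
{"api": "play_rows", "payload": {"slide": [[0, 0, 0], [0, 0, 0]], "turn": [0.04, 0.08], "fingers": [0, 0]}}

```text
clock: 25.4
eef_pos: [538.2, 221.0, 157.8]
tool_rot: [3.141, 0.002, 1.962]
force: [1.2, 0.0, 2.0]
width: 21.0
```

```bash
python3 -c "
from h import *
s=ctrl.read_state();print(s['eef_pos'],s['tool_rot'],s['force'],s['torque'])"
```

```text
[538.19042199 221.01705663 157.76930785] [3.14143618e+00 2.47392348e-03 1.96219605e+00] [1.17691867 0.03172765 2.04005392] [ 0.18912799 -0.10843916  0.53362331]
```

Call:
{"api": "play_rows", "payload": {"slide": [[0, 0, 0], [0, 0, 0]], "turn": [0.04, 0.08], "fingers": [0, 0]}}

```text
clock: 25.65
eef_pos: [538.2, 221.1, 157.8]
tool_rot: [3.141, 0.002, 1.879]
force: [1.1, 0.3, 2.4]
width: 21.0
```

```bash
python3 -c "
from h import *
s=ctrl.read_state();print(s['eef_pos'],s['tool_rot'],s['force'],s['torque'])"
```

```text
[538.15351633 221.06292429 157.75912819] [3.14128766e+00 2.32286911e-03 1.87915659e+00] [1.12907939 0.34617004 2.39935088] [ 0.17396639 -0.15958931  0.42116484]
```

```bash
python3 -c "
from h import *
p,d=vision.get_image('wrist');cv2.imwrite('pics/w12.png',p)
crop(p,230,210,410,410,4,'pics/w12c.png')
p=cv2.imread('pics/w10.png');crop(p,230,210,410,410,4,'pics/w10c.png')"
```

```text
(no output)
```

View pics/w12c.png

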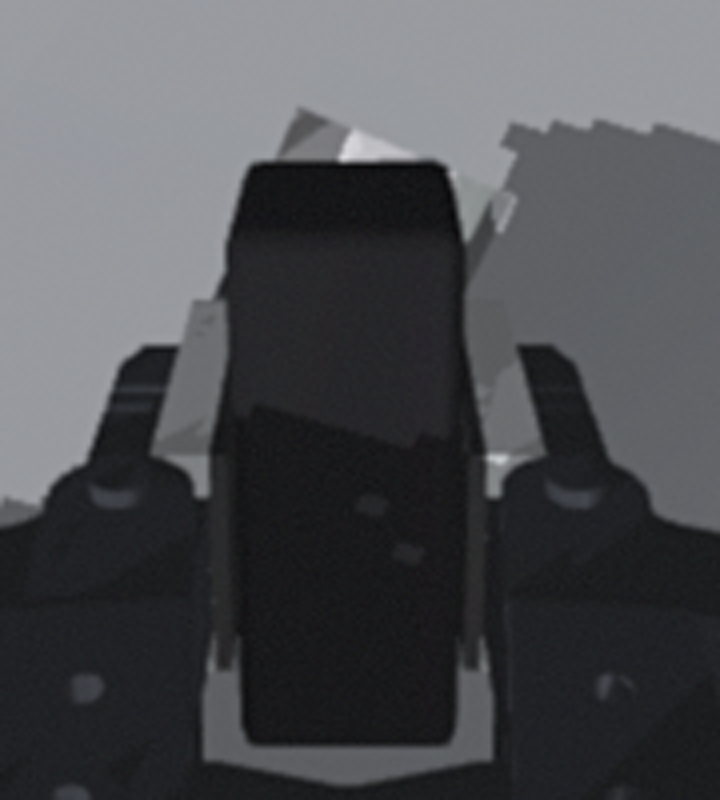

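View pics/w10c.png

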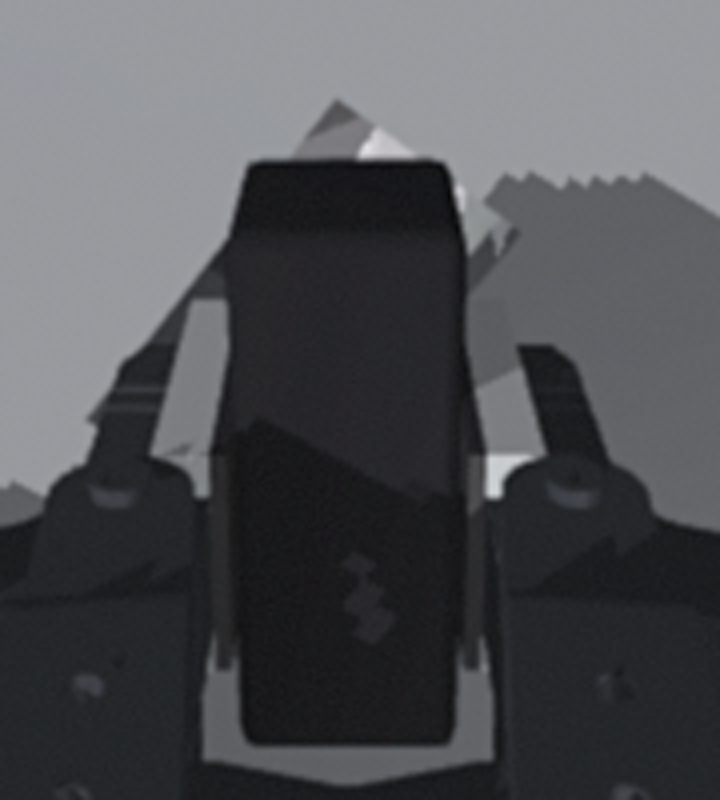

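Call:
{"api": "play_rows", "payload": {"slide": [[0, 0, -4], [0, 0, -10], [0, 0, -20], [0, 0, -35], [0, 0, -55]], "turn": [0, 0, 0, 0, 0], "fingers": [0, 0, 0, 0, 0]}}

```text
clock: 26.32
eef_pos: [537.4, 220.6, 213.7]
tool_rot: [-3.14, 0.002, 1.877]
force: [-0.1, 0.5, -1.7]
width: 20.8
```

```bash
python3 -c "
from h import *
s=ctrl.read_state();print(s['eef_pos'],s['tool_rot'],s['force'],s['torque'],s['width'])
import pickle
cp=vision.camera_params('wrist');pickle.dump(cp,open('pics/w13.pkl','wb'))
p,d=vision.get_image('wrist');cv2.imwrite('pics/w13.png',p)
print(proj(cp,np.array([539,221.4,113.])))
crop(p,220,190,420,290,4,'pics/w13c.png')
"
```

```text
[537.35053245 220.64539532 213.6945654 ] [-3.14020215e+00  2.33295233e-03  1.87698751e+00] [-0.05280426  0.51895408 -1.68960901] [ 0.00962909  0.01470688 -0.01089798] 20.769283439541642
[319.91075927 240.4359519 ]
```

View pics/w13c.png

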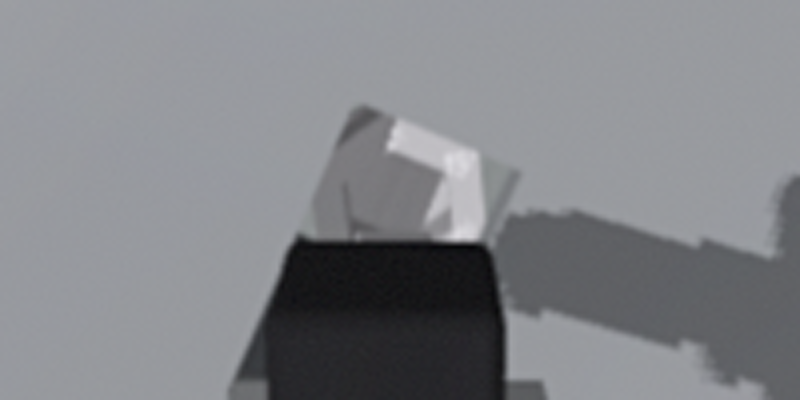

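Call:
{"api": "play_rows", "payload": {"slide": [[-20, 0, 0], [-36, 0, 0], [-36, 0, 0]], "turn": [0, 0, 0], "fingers": [0, 0, 0]}}

```text
clock: 26.75
eef_pos: [550.5, 183.5, 216.5]
tool_rot: [3.139, 0.003, 1.872]
force: [0.6, 1.3, -2.4]
width: 21.1
```

```bash
python3 -c "
from h import *
s=ctrl.read_state();print(s['eef_pos'],s['tool_rot'],s['force'],s['torque'],s['width'])
import pickle
cp=vision.camera_params('wrist');pickle.dump(cp,open('pics/w14.pkl','wb'))
p,d=vision.get_image('wrist');cv2.imwrite('pics/w14.png',p)
t=proj(cp,np.array([539,221.4,113.]));print(t)
u,v=t.astype(int);print(u-45,v-45);crop(p,u-45,v-45,u+45,v+45,8,'pics/w14c.png')
"
```

```text
[550.45080201 183.52569153 216.50360853] [3.13850737e+00 2.93638558e-03 1.87216417e+00] [ 0.56107574  1.29802807 -2.43469032] [ 0.06644945 -0.03023837  0.03695434] 21.09684619703028
[317.28702459 186.82574222]
272 141
```

View pics/w14c.png

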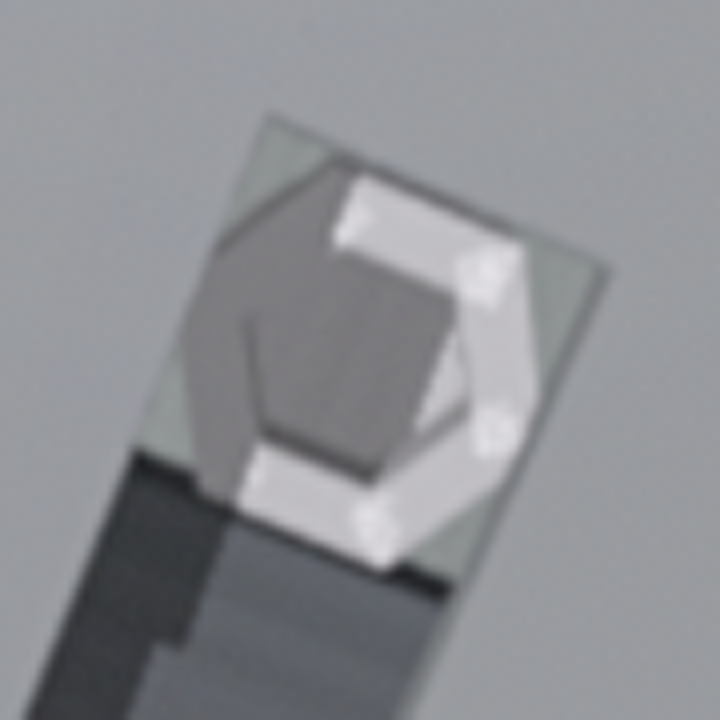

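```bash
python3 - <<'E'
from h import *
import pickle
from scipy.optimize import least_squares
cp=pickle.load(open('pics/w14.pkl','rb'))
W=lambda x,y,z: plane(cp,272+x/8-.45,141+y/8-.45,z)
pts=np.array([W(*q,113.) for q in [(345,245),(458,290),(470,400),(375,475),(262,430),(250,325)]])[:,:2]
print(pts,pts.mean(0))
c=pts.mean(0);a=np.degrees(np.arctan2(*(pts-c).T[::-1]))
print(a%60,a, np.hypot(*(pts-c).T))
# slot direction at z=125 : right top edge and left
e=[W(*q,125.)[:2] for q in [(268,115),(608,268),(415,700)]];print(e)
print(np.degrees(np.arctan2(*(e[1]-e[0])[::-1])),np.degrees(np.arctan2(*(e[1]-e[2])[::-1])))
E
```

```text
[[533.94742801 231.41506067]
 [544.73134271 230.62681867]
 [548.7611798  221.62100065]
 [542.6035726  212.5887583 ]
 [531.6215268  213.47953213]
 [527.90210378 222.17979116]] [538.26119229 221.98516026]
[54.58200874 53.17720411 58.01366916 54.80318094 52.02368103 58.92362953] [ 114.58200874   53.17720411   -1.98633084  -65.19681906 -127.97631897
  178.92362953] [10.36974367 10.79542063 10.5063005  10.35126257 10.79031361 10.36091674]
[array([524.41291986, 240.67587453]), array([555.4913782 , 237.15942197]), array([551.25663421, 196.39753748])]
-6.455424346744649 84.06883045954109
```

Call:
{"api": "play_rows", "payload": {"slide": [[15, 0, 0], [32, 0, 0], [40, 0, 0], [40, 0, 15], [40, 0, 30]], "turn": [0.16, 0.32, 0.384, 0.384, 0.384], "fingers": [0, 0, 0, 0, 0]}}

```text
clock: 27.42
eef_pos: [537.7, 223.1, 184.7]
tool_rot: [3.139, 0.001, 1.491]
force: [-0.6, -0.5, -2.2]
width: 21.1
```

Call:
{"api": "play_rows", "payload": {"slide": [[0, 0, 0], [0, 0, 0]], "turn": [0, 0], "fingers": [0, 0]}}

```text
clock: 27.68
eef_pos: [537.8, 222.5, 184.4]
tool_rot: [3.14, 0.002, 1.491]
force: [-0.3, 0.2, -1.3]
width: 21.4
```

Call:
{"api": "play_rows", "payload": {"slide": [[-0.9, 0.9, 4], [-0.9, 0.9, 8], [-0.9, 0.9, 12], [-0.9, 0.9, 15], [-0.9, 0.9, 15]], "turn": [0, 0, 0, 0, 0], "fingers": [0, 0, 0, 0, 0]}}

```text
clock: 28.3
eef_pos: [538.4, 221.5, 169.1]
tool_rot: [3.14, 0.002, 1.491]
force: [-0.4, 1.0, -1.0]
width: 20.6
```

Call:
{"api": "play_rows", "payload": {"slide": [[0, 0, 2], [0, 0, 4], [0, 0, 6], [0, 0, 6]], "turn": [0, 0, 0, 0], "fingers": [0, 0, 0, 0]}}

```text
clock: 28.8
eef_pos: [538.3, 221.5, 162.9]
tool_rot: [3.141, 0.002, 1.491]
force: [-0.1, -0.6, -1.0]
width: 21.1
```

```bash
python3 -c "
from h import *
s=ctrl.read_state();print(s['eef_pos'],s['tool_rot'],s['force'],s['torque'])"
```

```text
[538.32041704 221.4604289  162.92407302] [3.14052237e+00 2.03079144e-03 1.49071231e+00] [-0.12703918 -0.57448622 -0.95851638] [-0.01546436 -0.0132798  -0.02481955]
```

Call:
{"api": "play_rows", "payload": {"slide": [[0, 0, 2], [0, 0, 4], [0, 0, 5.5], [0, 0, 6.5], [0, 0, 6.5]], "turn": [0, 0, 0, 0, 0], "fingers": [0, 0, 0, 0, 0]}}

```text
clock: 29.42
eef_pos: [538.5, 221.5, 157.7]
tool_rot: [3.14, 0.001, 1.491]
force: [-2.2, -0.3, 7.8]
width: 21.2
```

```bash
python3 -c "
from h import *
s=ctrl.read_state();print(s['eef_pos'],s['tool_rot'],s['force'],s['torque'])"
```

```text
[538.46007687 221.46759154 157.67659462] [3.14029495e+00 1.09856411e-03 1.49060048e+00] [-2.20596403 -0.31858227  7.81283878] [-0.19068711  0.65591175 -0.03397951]
```

Call:
{"api": "play_rows", "payload": {"slide": [[0, 0, 0], [0, 0, 0], [0, 0, 0], [0, 0, 0]], "turn": [0.05, 0.1, 0.15, 0.15], "fingers": [0, 0, 0, 0]}}

```text
clock: 29.92
eef_pos: [538.3, 221.5, 157.8]
tool_rot: [3.14, 0.001, 1.341]
force: [-0.5, -0.1, 0.9]
width: 21.2
```

```bash
python3 -c "
from h import *
s=ctrl.read_state();print(s['eef_pos'],s['tool_rot'],s['force'],s['torque'])"
```

```text
[538.27171499 221.53045329 157.79688252] [3.14047223e+00 9.70382179e-04 1.34119095e+00] [-0.4820748  -0.14976884  0.86569084] [-0.08023935  0.29963226 -0.04425783]
```

Call:
{"api": "play_rows", "payload": {"slide": [[0, 0, 0], [0, 0, 0], [0, 0, 0]], "turn": [0.03, 0.06, 0.06], "fingers": [0, 0, 0]}}

```text
clock: 30.3
eef_pos: [538.1, 221.6, 157.8]
tool_rot: [3.141, 0.001, 1.281]
force: [-2.6, -0.8, 1.3]
width: 21.2
```

```bash
python3 -c "
from h import *
s=ctrl.read_state();print(s['eef_pos'],s['tool_rot'],s['force'],s['torque'])"
```

```text
[538.09861785 221.57645312 157.80516388] [3.14070350e+00 1.03971777e-03 1.28102502e+00] [-2.56057806 -0.75900069  1.28787743] [-0.04239343  0.38697087  0.01616252]
```

Call:
{"api": "play_rows", "payload": {"slide": [[0, 0, 0], [0, 0, 0], [0, 0, 0]], "turn": [0.03, 0.06, 0.06], "fingers": [0, 0, 0]}}

```text
clock: 30.68
eef_pos: [538.0, 221.6, 157.8]
tool_rot: [3.141, 0.001, 1.221]
force: [-1.3, -0.2, 2.1]
width: 21.5
```

```bash
python3 -c "
from h import *
s=ctrl.read_state();print(s['eef_pos'],s['tool_rot'],s['force'],s['torque'])"
```

```text
[538.04483092 221.59667392 157.76953342] [3.14071657e+00 1.16494872e-03 1.22076290e+00] [-1.33718459 -0.17956697  2.10212451] [-0.01710365  0.35361132  0.08026865]
```

Call:
{"api": "play_rows", "payload": {"slide": [[0, 0, 0], [0, 0, 0], [0, 0, 0]], "turn": [0.03, 0.06, 0.06], "fingers": [0, 0, 0]}}

```text
clock: 31.05
eef_pos: [538.1, 221.7, 157.8]
tool_rot: [3.14, 0.001, 1.161]
force: [-1.6, -0.3, 1.4]
width: 21.2
```

```bash
python3 -c "
from h import *
s=ctrl.read_state();print(s['eef_pos'],s['tool_rot'],s['force'],s['torque'])"
```

```text
[538.0911645  221.66198979 157.79440896] [3.14046951e+00 1.16945260e-03 1.16062994e+00] [-1.56886915 -0.33551415  1.40206641] [-0.00716731  0.35841615  0.20608458]
```

Call:
{"api": "play_rows", "payload": {"slide": [[0, 0, 0], [0, 0, 0], [0, 0, 0]], "turn": [0.03, 0.06, 0.06], "fingers": [0, 0, 0]}}

```text
clock: 31.42
eef_pos: [538.1, 221.7, 157.8]
tool_rot: [3.14, 0.001, 1.1]
force: [-1.2, 0.6, 0.4]
width: 21.0
```

```bash
python3 -c "
from h import *
s=ctrl.read_state();print(s['eef_pos'],s['tool_rot'],s['force'],s['torque'])"
```

```text
[538.06537779 221.7304441  157.77988165] [3.14034198e+00 1.16938353e-03 1.10026934e+00] [-1.22803594  0.60725752  0.37378448] [0.04486195 0.30335309 0.34537282]
```

Call:
{"api": "play_rows", "payload": {"slide": [[0, 0, 1], [0, 0, 1], [0, 0, 0], [0, 0, 0], [0, 0, 0]], "turn": [0, 0, 0, 0, 0], "fingers": [0, 0, 0.4, 0.8, 1]}}

```text
clock: 32.05
eef_pos: [538.2, 221.6, 157.7]
tool_rot: [3.14, 0.001, 1.1]
force: [-0.5, 0.7, -0.2]
width: 69.8
```

Call:
{"api": "play_rows", "payload": {"slide": [[0, 0, 0], [0, 0, -15], [0, 0, -40], [0, 0, -55], [0, 0, -55]], "turn": [0, 0, 0, 0, 0], "fingers": [1, 1, 1, 1, 1]}}

```text
clock: 32.67
eef_pos: [539.1, 222.0, 214.2]
tool_rot: [3.138, -0.001, 1.1]
force: [-0.0, -0.1, -0.3]
width: 85.2
```

```bash
python3 -c "
from h import *
s=ctrl.read_state();print(s['eef_pos'],s['tool_rot'],s['force'],s['torque'])
cp=vision.camera_params('wrist');p,d=vision.get_image('wrist');cv2.imwrite('pics/w15.png',p);handle(cp,d)
crop(p,240,170,400,350,4,'pics/w15c.png')
p,d=vision.get_image('scene');cv2.imwrite('pics/scene15.png',p)
"
```

```text
[539.05605481 221.9621223  214.15588779] [ 3.13827317e+00 -1.22171906e-03  1.09986981e+00] [-0.01844281 -0.0923437  -0.27123081] [ 0.02246436 -0.02713743 -0.02020595]
rect ((537.9365844726562, 221.71713256835938), (56.10355758666992, 22.05014419555664), 64.73314666748047) yawlong 64.73314666748047 z 186.67477516036297 slope [ 4.52137896e-03 -1.25316162e-02  1.86628290e+02] 3917
```

View pics/w15c.png

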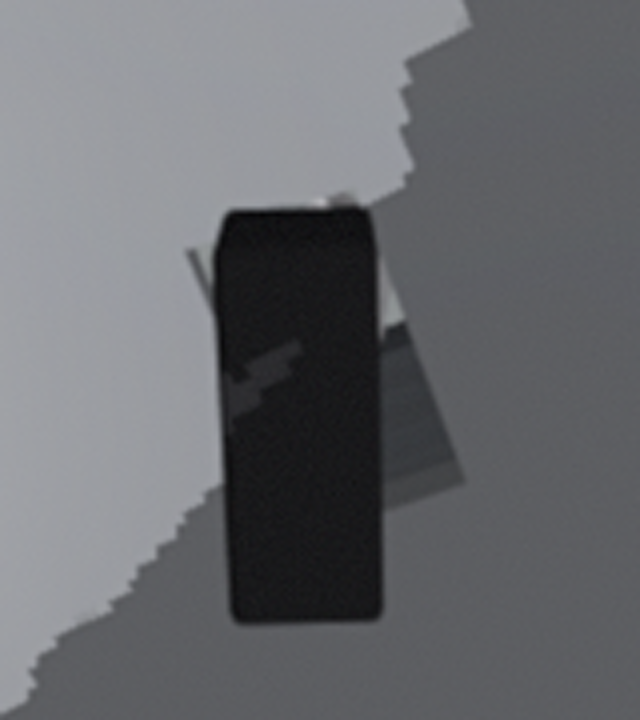

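View pics/scene15.png

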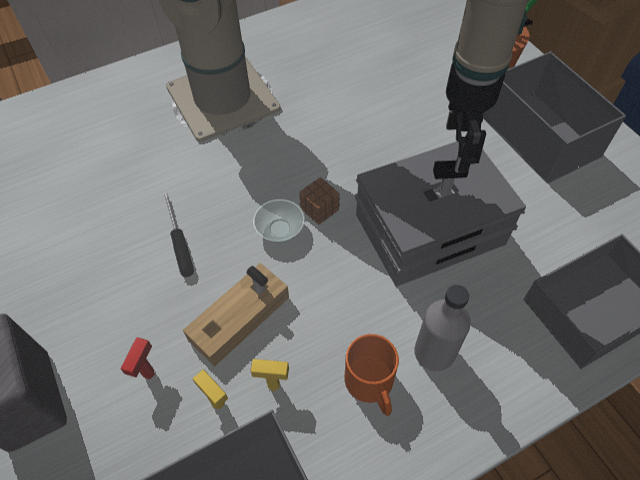

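Call:
{"api": "play_rows", "payload": {"slide": [[0, 0, -25], [0, 0, -45], [0, 0, -50], [0, 0, -50]], "turn": [0, 0, 0, 0], "fingers": [1, 1, 1, 1]}}

```text
clock: 33.28
eef_pos: [537.4, 221.9, 261.7]
tool_rot: [3.141, 0.002, 1.1]
force: [-0.2, -0.8, 0.1]
width: 85.4
```

```bash
python3 -c "
from h import *
cp=vision.camera_params('wrist');p,d=vision.get_image('wrist');handle(cp,d)
s=ctrl.read_state();print(s['clock'],s['eef_pos'],s['force'],abs(s['qd']).max())
print(ctrl.finish_job())
"
```

```text
rect ((537.9461669921875, 221.6551971435547), (55.97282028198242, 22.011341094970703), 64.73861694335938) yawlong 64.73861694335938 z 186.6935009515809 slope [ 3.14872404e-03 -9.85390175e-03  1.86631518e+02] 2575
33.325 [537.15224889 221.89419057 261.36256518] [-0.22373079  0.50327194 -0.54125816] 0.005174506867399412
the job is handed in; nothing more can be done
None
```

I took the black hex key from the rack and stood it in the clamp screw. I turned the screw clockwise in three quarter turns, letting go and regripping after each, until it stopped hard. I handed the job in at 33 s. The hand-in gives no verdict.

**Socket:** The wrist camera showed the socket, so I located it there and lowered the key slowly, watching the force. It went in first time, so I never had to feel along the slot.

**What went wrong:** At the stop the wrist torque rose to about 0.5 N m, against about 0.1 N m while turning. I let go there, took the handle again and turned on another 14 degrees. The key then twisted past its normal play against the stopped screw. I lifted it out and looked at the socket: the screw read about 4.69 rad, and the stop is at 4.71. I put the key back in line with the flats and pressed it clockwise once more. The torque climbed to 0.35 N m, and I let go.

**Last checks:**
- **Key:** It stands upright (lean under 1 degree) with the handle top at 186.7 mm. Fully home would be 187 mm. The gripper is clear of it.
- **Disagreement:** The key rests about 10 degrees past where its play should end, so it is probably slightly wedged in the socket. I could not look at the screw again after that last press.
- **Other objects:** In the last scene picture the spanner, mug, bottle, cube, dish and screwdriver look unmoved.

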